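Line up the watch cases and lock the display rack

TASK

Slide the three wooden watch cases along the table, without lifting or tipping them, into the three marked bays of the display rack, one in each in any order, square and evenly spaced with their ends against the back rail. Then swing the locking bar fully shut across the front of them, and only then push the headed pin from its stand down through the fork and the bar's end until its head seats. Leave the other things on the table where they are.

Things in the scene. Friction and masses are not known exactly. Their poses are not given: they have to be found in the camera images.
- rack: fixed aluminium display rack. Origin on the table, midway between hinge post (y = +175 mm) and fork (y = -175 mm); x points away from the robot, square to the rail, y along it to the left. Back rail 30 mm high, 364 mm long, front face at x = +108 mm. A flat strip 14 mm wide, 6 mm high joins each end to the rail; the front is open, no sill. Flat white outlines, 3 mm outside the cases, mark the bays
- bay0 (a point): left (hinge side) bay: the point on the table where the centre of a case's underside belongs, case long side along the rack's x and its end touching the rail; axes parallel to the rack's. Bays are 90 mm apart, so 32 mm stays free between cases
- bay1 (a point): middle bay: the point on the table where the centre of a case's underside belongs, case long side along the rack's x and its end touching the rail; axes parallel to the rack's. Bays are 90 mm apart, so 32 mm stays free between cases
- bay2 (a point): right (fork side) bay: the point on the table where the centre of a case's underside belongs, case long side along the rack's x and its end touching the rail; axes parallel to the rack's. Bays are 90 mm apart, so 32 mm stays free between cases
- case0: one of three identical walnut watch cases, 84 mm long (own x) by 58 mm wide (own y) by 42 mm high, about 0.2 kg, closed lid; origin at the centre of its underside; starts askew on the table in front of the rack; its small steel clasp is on the -x end, but either end may face the rail
- case1: one of three identical walnut watch cases, 84 mm long (own x) by 58 mm wide (own y) by 42 mm high, about 0.2 kg, closed lid; origin at the centre of its underside; starts askew on the table in front of the rack; its small steel clasp is on the -x end, but either end may face the rail
- case2: one of three identical walnut watch cases, 84 mm long (own x) by 58 mm wide (own y) by 42 mm high, about 0.2 kg, closed lid; origin at the centre of its underside; starts askew on the table in front of the rack; its small steel clasp is on the -x end, but either end may face the rail
- lock_bar (a joint): angle of the steel locking bar about its upright hinge: 0 = shut against its stop, from hinge post to fork, 17 mm clear of the cases; grows as it swings toward the robot, then away to the left; starts at 2.1 to 2.6. Bar 14 mm wide, 20 to 34 mm above the table, 350 mm from hinge to the 23 mm hole in its 34 mm square lug. Light friction (under 2 N at the knob); stays where left
- bar_knob (a point): centre of the top of the upright black knob on the bar, 140 mm from the hinge axis; the knob is a plain round post 18 mm across, 40 mm high, from 34 to 74 mm above the table; graspable at any yaw; it turns with the bar
- bar_hinge (a point): hinge axis of the bar, 27 mm above the table; the hinge post is 22 mm across, 44 mm high
- fork_hole (a point): centre of the mouth of the fork's upper hole, 48 mm above the table (top of the fork). Fork: two plates 36 mm square with 19 mm round holes in line, at 6 to 16 and 38 to 48 mm above the table; the shut bar's lug lies between them, its hole in line; a 10 mm upright closes only the outer side (away from the bays)
- pin: steel headed pin, upright, 76 mm high, 0.12 kg; origin at its tip, z toward the head. Shank 14 mm across, 44 mm long, lowest 7 mm tapered; then a collar 30 mm across, 5 mm thick, then a round grip 24 mm across, 27 mm high (49 to 76 mm above the tip). Starts hanging by its collar in the stand, tip 2 mm above the table. Seated, its collar rests on the fork's upper plate, tip 4 mm above the table
- pin_stand: black block, 54 mm square, 46 mm high, fixed, with a 19 mm through hole holding the pin; origin on the table at its centre
- watch_front: brass pocket watch, disc 46 mm across, 12 mm thick, lying on the table at the front right, nearest the robot; not part of the job; origin at its underside
- watch_left: steel pocket watch, disc 46 mm across, 12 mm thick, lying at the left; not part of the job; origin at its underside
- watch_right: brass pocket watch, disc 46 mm across, 12 mm thick, lying at the right; not part of the job; origin at its underside
- tin_left: round aluminium parts tin, 65 mm across, 28 mm high, left of the rail; not part of the job; origin at its underside
- tin_right: round aluminium parts tin, 65 mm across, 28 mm high, at the right; not part of the job; origin at its underside
- loupe: black eye loupe, 40 mm across, 36 mm high, right of the rail; not part of the job; origin at its underside
- screwdriver: screwdriver, 140 mm long, lying at the far right; not part of the job; origin at its underside
There are look-alikes about, which are no part of the job. What is shaped like the case0 but turquoise is not meant. Leave any purple or red look-alike of the case2 alone.

How it is judged:
By the outcome, as a careful person would: the job done as asked, in the order asked, and still so for the second after the job is handed in, with the robot touching nothing.
It also fails if it takes over 72 s, if anything falls off the work surface, if the arm or the gripper's body presses on something with over 40 N, if the wrist force passes 120 N, or if a joint passes its speed limit or range.

ROBOT

A 6-joint arm with a two-finger parallel gripper is mounted at the origin on the work surface. World frame = base frame: x ahead of the robot, y to its left, z up, the work surface at z = 0. Lengths are in m, angles in rad, forces in N, time in s.
With the tool pointing down it reaches from about 0.25 to 0.775 m from the base axis. Payload 4 kg.
Tool frame: the origin (TCP) lies between the finger pads; the fingertips stand 11 mm ahead of it and the grasp point (between the pads) lies 8 mm behind it (robot.tip_extent is the z of the fingertips in the tool frame, in m); z points along the fingers, y is the line along which they close (so a half turn about z gives the same grasp; the last joint's range is limited). The gripper opens to 94 mm and grips with 3 to 60 N. Pads are 16 mm wide; open, the fingers measure 119 mm over their backs; the gripper's body (75 mm by 177 mm) begins 78 mm behind the grasp point.
Start: joints at [1.208, 0.087, 1.371, -0, 1.684, -0.103], TCP at [0.141, 0.532, 0.217] pointing down, gripper open.
Joint ranges: [-3.1, 3.1], [-0.76, 2.03], [0.27, 2.55], [-1.08, 4.22], [0.17, 2.65], [-2.57, 2.57]. Speed limits (rad/s): [2.79, 2.79, 3.14, 3.14, 3.14, 3.14].

INTERFACE

Orientations are given as [roll, pitch, yaw] about the fixed x, y, z axes, in that order (R = Rz(yaw) Ry(pitch) Rx(roll)).
In Python, from bench import robot, imaging gives the robot as it stands.
- The arm moves only by the shell command python3 -m pendant 'ROWS'. ROWS is JSON, a list of rows, each a list of 7 numbers: the shift along the world's x, y, z in cm, then the turn, a rotation vector about the world's x, y, z in degrees, then the opening, from 0 (shut) to 1 (fully open). In form: [[dx, dy, dz, ax, ay, az, jaw], ...]. A call has 1 to 8 rows; each row shifts and turns the commanded pose from where the row before left it; what a row does not reach is not made up. A row lasts 1/10 s, in which the tool goes at most 50 mm and 8.59 degrees, less where a joint would pass 70% of its speed; a pose out of reach is approached as far as the arm can. A call is refused whole if a number of a shift passes 5 or a number of a turn 8.59, either way. A call with a gripper value outside its range is refused whole. The fingers move at their own pace and stop on an object; the grip force is fixed at half the most. Time passes only in rows, so rows that do not move let the fingers close. It gives the time, the measured TCP pose, the force, the opening and the grip force at its end, in the units of the state.
- robot.get_obs(): the state, without advancing time (a new reading comes with each control period).
- imaging.snapshot(name): name is "side" or "top"; returns the picture (420x560x3 uint8, red, green, blue); there is no depth.
- imaging.camera_params(name): a dict with "camera_matrix" (3x3 intrinsics, pixels), "R" (3x3) and "t" (3): a world point X has camera coordinates R X + t. Camera axes: x right, y down, z forward; pixel columns grow to the right and rows downward; lengths in m; the calibration is good to about 2 mm. A picture is of the moment at which its call begins. camera_params takes no time and is no camera call.
- robot.close_job(): hands the job in; it is judged then, once.
The state is a dict: "time": time; "joint_positions": joint angles; "qvel": joint speeds; "joint_torque": joint torques, N m; "tool_pos": TCP position; "ee_rot": TCP orientation; "wrist_force": force on the tool from outside, world axes, zero at the start; "wrist_torque": the same for the moment, N m; "width": finger opening in m; "finger_force": force on a finger pad.
Only numpy, scipy, OpenCV 4.12 (cv2) and the standard library are available. Lean on these libraries where they do the work, as an engineer would, in place of code of your own. Each camera call takes 0.05 s, during which the arm holds its last target. There are 200 camera calls.

## Working session

There is one attempt and no reset: what is moved stays moved. The work goes in short steps, Python scripts to look and compute and a shell command to move; the robot and the scene stay as the last step left them, time stands still between calls to the robot, and variables do not carry over. Pictures are saved under pics/ and viewed, at most 10 in all, crops included, and the job is handed in when it is done.

```bash
ls; mkdir -p pics; python3 - <<'E'
from bench import robot, imaging
import cv2
for n in("top","side"):
    im=imaging.snapshot(n); cv2.imwrite(f"pics/{n}0.png",im[:,:,::-1]); p=imaging.camera_params(n)
    print(n,p)
o=robot.get_obs();print({k:o[k] for k in("time","tool_pos","ee_rot","width")},robot.tip_extent)
E
```

```text
pics
top {'camera_matrix': array([[467.02536958,   0.        , 278.80326139],
       [  0.        , 467.02536958, 212.68218671],
       [  0.        ,   0.        ,   1.        ]]), 'R': array([[-0.0100573 , -0.99979391,  0.0176347 ],
       [-0.99367468,  0.00802007, -0.1120103 ],
       [ 0.11184579, -0.01864968, -0.99355056]]), 't': array([-0.02078705,  0.48174928,  1.20036434])}
side {'camera_matrix': array([[420.47899932,   0.        , 288.11613612],
       [  0.        , 420.47899932, 215.01255577],
       [  0.        ,   0.        ,   1.        ]]), 'R': array([[-0.98744283, -0.15776838, -0.00811146],
       [-0.07932817,  0.53959416, -0.83817968],
       [ 0.13661515, -0.82701105, -0.54533387]]), 't': array([0.48879952, 0.11584394, 1.35236579])}
{'time': 0.1, 'tool_pos': array([0.14113939, 0.53110225, 0.21539473]), 'ee_rot': array([-3.13956844e+00, -1.83004232e-04,  2.88174031e+00]), 'width': 0.09356065436883762} 0.011
```

View pics/top0.png

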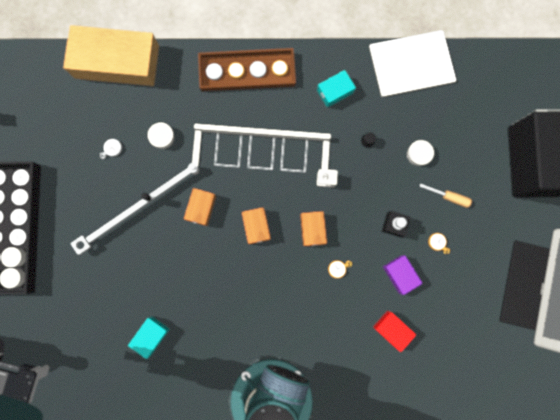

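View pics/side0.png

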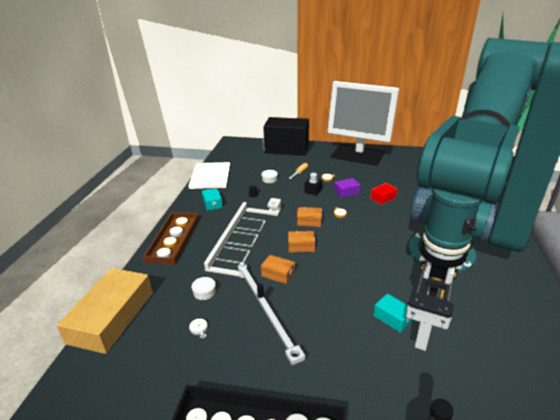

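Candidates: walnut cases at (200,207), (256,226) and (314,229) in the top view. Look-alikes to leave: turquoise (337,88) and (148,338), purple (403,275), red (396,331). The pin is in its stand at (398,223), the knob at (146,196), the hinge at about (195,167), and the fork at (327,177). I'll choose the three walnut ones and check them in a close crop.

```bash
cat > h.py <<'E'
import numpy as np, cv2
from bench import robot, imaging
P={n:imaging.camera_params(n) for n in("top","side")}
def proj(X,n="top"):
    p=P[n]; c=np.atleast_2d(X)@p["R"].T+p["t"]; q=c@p["camera_matrix"].T
    return q[:,:2]/q[:,2:]
def ray(uv,z,n="top"):
    p=P[n]; d=p["R"].T@np.linalg.solve(p["camera_matrix"],[uv[0],uv[1],1]); o=-p["R"].T@p["t"]
    return o+d*(z-o[2])/d[2]
def box(x,y,a,L=.084,W=.058,H=.042):
    c,s=np.cos(a),np.sin(a)
    return np.array([[x+c*u-s*v,y+s*u+c*v,z] for z in(0,H) for u,v in((L/2,W/2),(L/2,-W/2),(-L/2,-W/2),(-L/2,W/2))])
def rpts(r,pts): # rack frame -> world
    c,s=np.cos(r[2]),np.sin(r[2]); pts=np.atleast_2d(np.array(pts,float))
    return np.c_[r[0]+c*pts[:,0]-s*pts[:,1], r[1]+s*pts[:,0]+c*pts[:,1], pts[:,2]]
E
python3 - <<'E'
from h import *
im=cv2.imread("pics/top0.png")
c=cv2.resize(im[115:260,60:350],None,fx=2.7,fy=2.7,interpolation=cv2.INTER_CUBIC)
d=cv2.resize(im[150:250,370:440],None,fx=2.0,fy=2.0,interpolation=cv2.INTER_CUBIC)
out=np.zeros((c.shape[0]+d.shape[0],c.shape[1],3),np.uint8); out[:c.shape[0]]=c; out[c.shape[0]:,:d.shape[1]]=d
s=cv2.imread("pics/side0.png")[195:295,200:340]; s=cv2.resize(s,None,fx=2,fy=2); out[c.shape[0]:,200:480]=s
cv2.imwrite("pics/crop.png",out)
hsv=cv2.cvtColor(im,cv2.COLOR_BGR2HSV)
for u,v in((200,207),(256,226),(314,229)): print(hsv[v,u],ray((u,v),.042))
for nm,uv,z in(("hinge",(195,167),.044),("knob",(146,196),.074),("lug",(82,244),.034),("fork",(327,177),.048),("pin",(400,222),.078)): print(nm,ray(uv,z))
E
```

```text
[ 15 152 241] [0.49635406 0.1793033  0.042     ]
[ 15 151 243] [0.44569721 0.03445302 0.042     ]
[ 15 156 242] [ 0.4366151  -0.11562316  0.042     ]
hinge [0.60154004 0.19295526 0.044     ]
knob [0.52137711 0.3107012  0.074     ]
lug [0.40371258 0.48268124 0.034     ]
fork [ 0.57194623 -0.15157268  0.048     ]
pin [ 0.44968083 -0.33004426  0.078     ]
```

View pics/crop.png

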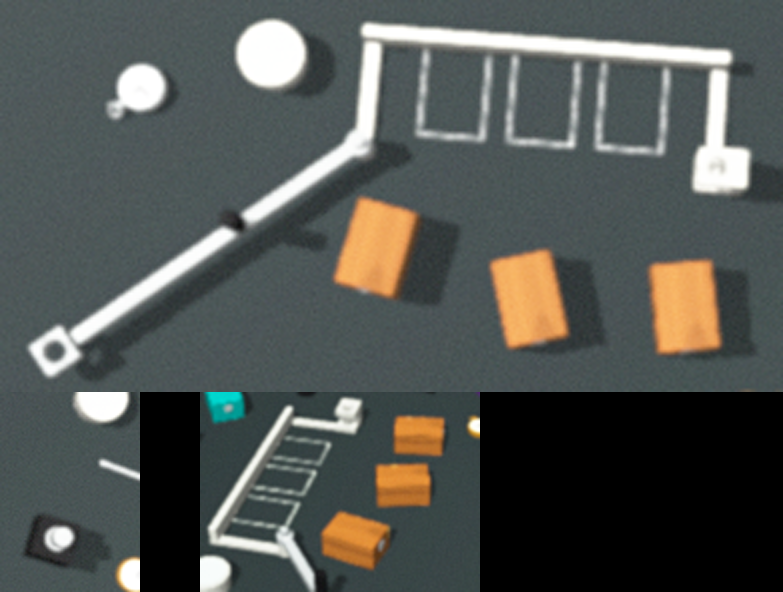

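The close crop confirms the choice: the three walnut cases have their clasps on the near end. The bays, hinge, bar lug and fork are clear too. Next I'll fit poses by rendering.

```bash
cat >> h.py <<'E'
from scipy.optimize import minimize
S=8
def soft(hulls,roi):
    u0,v0,w,h=roi; m=np.zeros((h*S,w*S),np.float32)
    for q in hulls:
        k=cv2.convexHull(((q-[u0-.5,v0-.5])*S).astype(np.float32)); cv2.fillConvexPoly(m,np.round(k*16).astype(np.int32),1,shift=4)
    return cv2.GaussianBlur(cv2.resize(m,(w,h),interpolation=cv2.INTER_AREA),(0,0),.6)
def orange(im):
    f=im.astype(np.float32); return np.clip((f[:,:,0]-f[:,:,2])/120,0,1) # rgb
def fit_case(ims,g):
    def cost(p,cams):
        e=0
        for n in cams:
            q=proj(box(*p),n); c=proj([[g[0],g[1],.02]],n)[0].astype(int); roi=(c[0]-28,c[1]-28,56,56)
            o=orange(ims[n])[roi[1]:roi[1]+56,roi[0]:roi[0]+56]
            e+=((soft([q],roi)-o)**2).sum()
        return e
    r=[]
    for cams in (("top",),("top","side")):
        s=np.array([[0,0,0],[.006,0,0],[0,.006,0],[0,0,.15]])
        b=minimize(cost,g,args=(cams,),method="Nelder-Mead",options=dict(initial_simplex=np.array(g)+s,xatol=1e-5,fatol=1e-3))
        r.append((np.round(b.x[:2]*1e3,1),np.round(np.degrees(b.x[2]),1),round(b.fun,1)))
    return r
E
python3 - <<'E'
from h import *
ims={n:cv2.imread(f"pics/{n}0.png")[:,:,::-1] for n in P}
for g in([.496,.179,-.2],[.445,.034,.15],[.437,-.115,.05]): print(fit_case(ims,g))
# rack: line brightness
L=[]
t=np.linspace(0,1,40)[:,None]
seg=lambda a,b:np.array(a)+t*(np.array(b)-a)
for k in(-90,0,90):
    L+= [seg([21.,k+s*32,0],[95,k+s*32,0]) for s in(-1,1)]+[seg([22.5,k-32,0],[22.5,k+32,0])]
L+=[seg([25.,s*175,6],[100,s*175,6]) for s in(-1,1)]
Lp=np.vstack(L)/1e3
for n in("top","side"):
  gray=cv2.GaussianBlur(ims[n].astype(np.float32).mean(2),(0,0),1.)
  for sel,nm in((Lp[:360],"bays"),(Lp,"all")):
    def cost(r):
        q=proj(rpts(r,sel),n).astype(np.float32); return -cv2.remap(gray,q[None,:,0],q[None,:,1],cv2.INTER_CUBIC).mean()
    g=np.array([.587,.02,.06]) if 0 else None
    best=min((minimize(cost,[.587+dx,.02+dy,-.06+a],method="Nelder-Mead",options=dict(initial_simplex=np.array([.587+dx,.02+dy,-.06+a])+np.array([[0,0,0],[.005,0,0],[0,.005,0],[0,0,.03]]),xatol=1e-5,fatol=1e-3)) for dx in(-.01,0,.01) for dy in(-.01,0,.01) for a in(-.04,0,.04)),key=lambda b:b.fun)
    print(n,nm,np.round(best.x[:2]*1e3,1),np.degrees(best.x[2]),best.fun)
    r=best.x
  print("hinge,fork pred px",proj(rpts(r,[[0,.175,.044],[0,-.175,.048],[.108,.182,.03],[.108,-.182,.03]]),n).round(1).tolist())
E
```

```text
[(array([500.6, 184.5]), np.float64(-15.7), np.float64(7.2)), (array([500. , 184.8]), np.float64(-16.2), np.float64(260.5))]
[(array([449.3,  36.2]), np.float64(11.7), np.float64(7.8)), (array([448.4,  36.7]), np.float64(11.8), np.float64(557.8))]
[(array([ 440.3, -114.7]), np.float64(4.7), np.float64(3.1)), (array([ 439.5, -114.3]), np.float64(5.3), np.float64(346.1))]
top bays [586.5  27.2] -4.713657459118577 -161.3538818359375
top all [586.5  27.2] -4.7140862888124335 -178.15260314941406
hinge,fork pred px [[191.7, 167.3], [325.3, 176.9], [193.7, 128.5], [329.6, 138.8]]
side bays [583.8  31.8] -4.684450870058693 -124.24301147460938
side all [583.8  32.5] -4.693824559074309 -143.46353149414062
hinge,fork pred px [[242.4, 263.6], [273.9, 202.3], [207.8, 263.4], [246.4, 202.1]]
```

```bash
python3 - <<'E'
from h import *
im=cv2.imread("pics/top0.png"); u0,v0,k=180,115,4.8
c=cv2.resize(im[115:195,180:345],None,fx=k,fy=k,interpolation=cv2.INTER_CUBIC)
r=[.5865,.0272,np.radians(-4.71)]
def pl(pts,col):
    q=(proj(rpts(r,pts))-[u0-.5,v0-.5])*k; cv2.polylines(c,[np.round(q).astype(np.int32)],True,col,1)
for b in(-90,0,90): pl(np.array([[24,b-29,0],[108,b-29,0],[108,b+29,0],[24,b+29,0]])/1e3,(0,0,255)); 
for b in(-90,0,90): pl(np.array([[21,b-32,0],[108,b-32,0],[108,b+32,0],[21,b+32,0]])/1e3,(0,255,0))
pl(np.array([[108,-182,30],[108,182,30]])/1e3,(255,0,255))
for s in(-175,175): pl(np.array([[0,s-7,6],[108,s-7,6],[108,s+7,6],[0,s+7,6]])/1e3,(255,0,0))
pl(np.array([[-18,-193,48],[18,-193,48],[18,-157,48],[-18,-157,48]])/1e3,(0,0,255))
t=np.linspace(0,6.28,30); pl(np.c_[.0095*np.cos(t),-.175+.0095*np.sin(t),0*t+.048],(0,0,255)); pl(np.c_[.011*np.cos(t),.175+.011*np.sin(t),0*t+.044],(0,0,255))
cv2.imwrite("pics/ov.png",c)
E
```

```text
(no output)
```

View pics/ov.png

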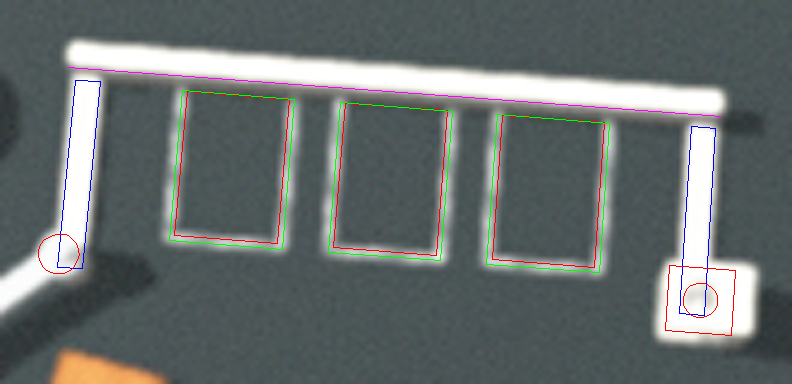

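```bash
python3 -m pendant '[[3,-2.9,0,0,0,0,1],[3,-2.9,0,0,0,0,1],[3,-2.9,0,0,0,0,1],[3,-2.9,0,0,0,0,1],[3,-2.9,0,0,0,0,1],[3,-2.9,0,0,0,-0.8,1]]' && python3 -m pendant '[[3,-2.9,0,0,0,0,1],[3,-2.9,0,0,0,0,1],[3,-2.9,0,0,0,0,1],[3,-2.9,0,0,0,0,1],[3,-2.9,0,0,0,0,1],[3,-2.9,0,0,0,0,1],[0,0,0,0,0,0,1],[0,0,0,0,0,0,1]]'
```

```text
time: 0.7
tool_pos: [0.322, 0.3561, 0.216]
ee_rot: [-3.141, -0.0, 2.868]
wrist_force: [1.4, 0.4, 0.4]
width: 0.0939
finger_force: 0.0
time: 1.5
tool_pos: [0.5012, 0.183, 0.2156]
ee_rot: [-3.141, -0.002, 2.866]
wrist_force: [-0.6, 0.4, -0.6]
width: 0.094
finger_force: 0.0
```

```bash
python3 -m pendant '[[0,0.1,-4,0,0,0,1],[0,0,-4,0,0,0,1],[0,0,-4,0,0,0,1],[0,0,-4,0,0,0,1],[0,0,-2,0,0,0,1],[0,0,-1.8,0,0,0,1],[0,0,0,0,0,0,1],[0,0,0,0,0,0,1]]' && python3 -m pendant '[[0,0,0,0,0,0,0.6],[0,0,0,0,0,0,0.5],[0,0,0,0,0,0,0.5],[0,0,0,0,0,0,0.5],[0,0,0,0,0,0,0.5]]'
python3 - <<'E'
from h import *
ims={n:imaging.snapshot(n) for n in P}
print(fit_case(ims,[.5,.184,-.27])[0], robot.get_obs()["tool_pos"],robot.get_obs()["width"])
E
```

```text
time: 2.3
tool_pos: [0.5006, 0.1856, 0.0188]
ee_rot: [3.141, -0.0, 2.869]
wrist_force: [0.1, 0.7, 0.3]
width: 0.094
finger_force: 0.0
time: 2.8
tool_pos: [0.5015, 0.1842, 0.0189]
ee_rot: [-3.141, 0.001, 2.868]
wrist_force: [0.4, 0.8, 4.1]
width: 0.0578
finger_force: 30.0
(array([484.3, 193.1]), np.float64(-27.6), np.float64(627.1)) [0.50150854 0.18424365 0.01890062] 0.05801404380992903
```

```bash
python3 -m pendant '[[1.45,-1.31,0,0,0,2.22,0.5],[1.45,-1.31,0,0,0,2.22,0.5],[1.45,-1.31,0,0,0,2.22,0.5],[1.45,-1.31,0,0,0,2.22,0.5],[1.45,-1.31,0,0,0,2.22,0.5],[0,0,0,0,0,0,0.5],[0,0,0,0,0,0,0.5]]' && python3 -m pendant '[[1.3,-0.11,0,0,0,0,0.5],[1.3,-0.11,0,0,0,0,0.5],[1.3,-0.11,0,0,0,0,0.5],[1.3,-0.11,0,0,0,0,0.5],[1.3,-0.11,0,0,0,0,0.5],[0,0,0,0,0,0,0.5],[0,0,0,0,0,0,0.5]]'
```

```text
time: 3.6
tool_pos: [0.5745, 0.1188, 0.0189]
ee_rot: [3.142, 0.002, 3.06]
wrist_force: [1.2, -1.5, 2.5]
width: 0.058
finger_force: 30.0
time: 4.3
tool_pos: [0.639, 0.1145, 0.019]
ee_rot: [3.141, 0.002, 3.062]
wrist_force: [1.5, 0.4, 1.5]
width: 0.0578
finger_force: 30.0
```

```bash
python3 -m pendant '[[0.8,-0.13,0,0,0,0,0.5],[0.7,-0.1,0,0,0,0,0.5],[0,0,0,0,0,0,0.5],[0,0,0,0,0,0,0.5]]' && for i in 1; do python3 -m pendant '[[0.2,-0.02,0,0,0,0,0.5],[0,0,0,0,0,0,0.5]]'; python3 -m pendant '[[0.2,-0.02,0,0,0,0,0.5],[0,0,0,0,0,0,0.5]]';  python3 -m pendant '[[0.2,-0.02,0,0,0,0,0.5],[0,0,0,0,0,0,0.5]]'; done; python3 - <<'E'
from h import *
import time
for i in range(4): imaging.snapshot("side"); o=robot.get_obs(); print(o["tool_pos"],o["ee_rot"][2],o["wrist_force"])
E
```

```text
time: 4.7
tool_pos: [0.6534, 0.1117, 0.0189]
ee_rot: [3.141, 0.0, 3.062]
wrist_force: [-0.1, 0.7, 3.9]
width: 0.0579
finger_force: 30.0
time: 4.9
tool_pos: [0.6547, 0.1115, 0.0189]
ee_rot: [3.141, -0.002, 3.062]
wrist_force: [-3.5, 0.8, 6.8]
width: 0.0581
finger_force: 30.0
time: 5.1
tool_pos: [0.6568, 0.1112, 0.0189]
ee_rot: [3.141, -0.002, 3.062]
wrist_force: [-2.7, 1.9, 6.2]
width: 0.0579
finger_force: 30.0
time: 5.3
tool_pos: [0.6587, 0.1109, 0.0189]
ee_rot: [3.141, -0.002, 3.062]
wrist_force: [-3.6, 0.5, 5.3]
width: 0.0582
finger_force: 30.0
[0.65876171 0.11093942 0.01891961] 3.061755574583419 [-2.42734964  0.55595334  6.24364065]
[0.65876093 0.11089447 0.01893917] 3.0616903428468456 [-2.6702285   0.68737969  5.73800898]
[0.65875837 0.11093003 0.01893548] 3.061717936465844 [-2.79305729  0.59951078  5.89220422]
[0.65874281 0.11094362 0.01889829] 3.0617249568031064 [-2.66611814  1.36092208  5.90472425]
```

```bash
python3 -m pendant '[[0.2,-0.02,0,0,0,0,0.5],[0,0,0,0,0,0,0.5]]'|grep -E "pos|wrist"; python3 -m pendant '[[0.2,-0.02,0,0,0,0,0.5],[0,0,0,0,0,0,0.5]]'|grep -E "pos|wrist";  python3 -m pendant '[[0.1,-0.01,0,0,0,0,0.5],[0,0,0,0,0,0,0.5]]'|grep -E "pos|wrist"
```

```text
tool_pos: [0.6607, 0.1107, 0.0189]
wrist_force: [-2.8, -0.3, 5.6]
tool_pos: [0.6628, 0.1105, 0.0189]
wrist_force: [-2.6, 0.5, 5.7]
tool_pos: [0.6635, 0.1104, 0.0189]
wrist_force: [-3.3, 1.3, 5.8]
```

```bash
python3 - <<'E'
from h import *
a=imaging.snapshot("top")[100:220,160:345,::-1];b=imaging.snapshot("side")[180:300,190:350,::-1]
a=cv2.resize(a,None,fx=4,fy=3.6 and 4);b=cv2.resize(b,(0,0),fx=3,fy=3)
print(a.shape,b.shape)
out=np.hstack([cv2.resize(a,(460,298)),cv2.resize(b,(338,298))]); cv2.imwrite("pics/b.png",out)
E
```

```text
(480, 740, 3) (360, 480, 3)
```

View pics/b.png

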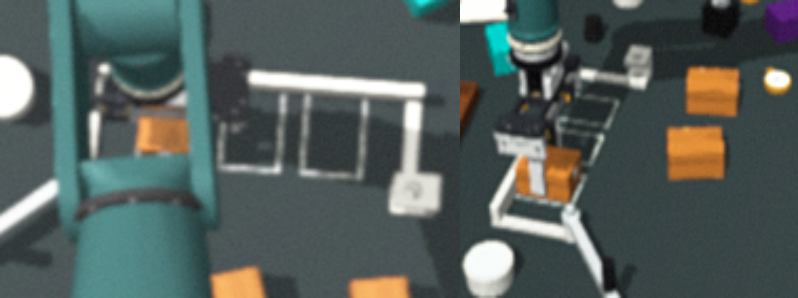

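The view shows the case upright inside bay 0, close to the rail, but the wrist hides the contact. I'll inch forward watching the force.

```bash
python3 -m pendant '[[0.15,-0.01,0,0,0,0,0.5],[0,0,0,0,0,0,0.5]]'|grep -E "pos|wrist"; python3 -m pendant '[[0.15,-0.01,0,0,0,0,0.5],[0,0,0,0,0,0,0.5]]'|grep -E "pos|wrist";  python3 -m pendant '[[0.1,-0.01,0,0,0,0,0.5],[0,0,0,0,0,0,0.5]]'|grep -E "pos|wrist"
```

```text
tool_pos: [0.6635, 0.1104, 0.0189]
wrist_force: [-7.4, 0.2, 9.3]
tool_pos: [0.6637, 0.1104, 0.0189]
wrist_force: [-10.3, 0.4, 10.4]
tool_pos: [0.6638, 0.1104, 0.0188]
wrist_force: [-12.5, 0.9, 11.7]
```

```bash
python3 -m pendant '[[0,0,0,0,0,0,0.72],[0,0,0,0,0,0,0.72],[0,0,0,0,0,0,0.72],[0,0,2,0,0,0,0.72],[0,0,4,0,0,0,0.72],[0,0,4,0,0,0,1],[-2.2,-0.8,2,0,0,0,1],[-4,-1.6,0,0,0,4,1]]' && python3 -m pendant '[[-4,-1.5,0,0,0,4,1],[-4,-1.5,0,0,0,4,1],[-4,-1.5,0,0,0,4.4,1],[-3.2,-0.5,0,0,0,0,1],[0,0,0,0,0,0,1],[0,0,0,0,0,0,1]]'
python3 - <<'E'
from h import *
ims={n:imaging.snapshot(n) for n in P}
cv2.imwrite("pics/t1.png",ims["top"][:,:,::-1]);cv2.imwrite("pics/s1.png",ims["side"][:,:,::-1])
print(fit_case(ims,[.66,.111,-.08]))
r=[.5863,.0272,np.radians(-4.71)]; print(rpts(r,[[.066,k,0] for k in(.09,0,-.09)]).round(4))
print(fit_case(ims,[.449,.036,.2])[0],fit_case(ims,[.44,-.115,.09])[0])
E
```

```text
time: 7.6
tool_pos: [0.6102, 0.0862, 0.1429]
ee_rot: [3.141, 0.01, 3.134]
wrist_force: [0.2, 0.2, 0.7]
width: 0.0882
finger_force: 0.0
time: 8.2
tool_pos: [0.4549, 0.0357, 0.1387]
ee_rot: [-3.141, 0.001, -2.936]
wrist_force: [-0.1, -0.5, 0.6]
width: 0.0938
finger_force: 0.0
[(array([662.6, 111.6]), np.float64(-4.5), np.float64(32.8)), (array([661.7, 111.9]), np.float64(-4.2), np.float64(62.2))]
[[ 0.6595  0.1115  0.    ]
 [ 0.6521  0.0218  0.    ]
 [ 0.6447 -0.0679  0.    ]]
(array([440.2,  33. ]), np.float64(6.4), np.float64(370.8)) (array([ 440.7, -115. ]), np.float64(5.2), np.float64(6.8))
```

```bash
python3 -m pendant '[[-0.4,-0.05,-4,0,0,0,1],[0,0,-4,0,0,0,1],[0,0,-2.5,0,0,0,1],[0,0,-1.5,0,0,0,1],[0,0,0,0,0,0,0.7],[0,0,0,0,0,0,0.5],[0,0,0,0,0,0,0.5],[0,0,0,0,0,0,0.5]]' && python3 -m pendant '[[0,0,0,0,0,0,0.5],[0,0,0,0,0,0,0.5]]'
```

```text
time: 9.1
tool_pos: [0.4522, 0.0354, 0.0199]
ee_rot: [-3.141, 0.003, -2.935]
wrist_force: [-0.9, -0.1, -0.0]
width: 0.0652
finger_force: 0.0
time: 9.3
tool_pos: [0.4517, 0.0357, 0.0196]
ee_rot: [3.141, 0.002, -2.935]
wrist_force: [-0.4, 0.9, 3.1]
width: 0.0579
finger_force: 30.0
```

```bash
python3 -m pendant '[[1.73,-0.12,0,0,0,-2.75,0.5],[1.73,-0.12,0,0,0,-2.75,0.5],[1.73,-0.12,0,0,0,-2.75,0.5],[1.73,-0.12,0,0,0,-2.75,0.5],[1.73,-0.12,0,0,0,-2.75,0.5],[1.73,-0.12,0,0,0,-2.75,0.5],[0,0,0,0,0,0,0.5],[0,0,0,0,0,0,0.5]]' && python3 -m pendant '[[1.5,-0.12,0,0,0,0,0.5],[1.5,-0.12,0,0,0,0,0.5],[1.5,-0.12,0,0,0,0,0.5],[1.5,-0.12,0,0,0,0,0.5],[1.5,-0.12,0,0,0,0,0.5],[1.3,-0.12,0,0,0,0,0.5],[0,0,0,0,0,0,0.5],[0,0,0,0,0,0,0.5]]'
```

```text
time: 10.1
tool_pos: [0.556, 0.0279, 0.0196]
ee_rot: [-3.142, 0.004, 3.06]
wrist_force: [1.5, -0.6, 3.8]
width: 0.0582
finger_force: 30.0
time: 10.9
tool_pos: [0.6434, 0.0208, 0.0196]
ee_rot: [-3.141, 0.003, 3.06]
wrist_force: [3.6, 0.3, 3.9]
width: 0.0578
finger_force: 30.0
```

```bash
g(){ grep -E "pos|wrist|rot"; }; python3 -m pendant '[[0.5,0.04,0,0,0,0,0.5],[0.5,-0.02,0,0,0,0,0.5],[0,0,0,0,0,0,0.5]]'|g; python3 -m pendant '[[0.2,-0.02,0,0,0,0,0.5],[0,0,0,0,0,0,0.5]]'|g; python3 -m pendant '[[0.15,-0.01,0,0,0,0,0.5],[0,0,0,0,0,0,0.5]]'|g;  python3 -m pendant '[[0.15,-0.01,0,0,0,0,0.5],[0,0,0,0,0,0,0.5]]'|g
```

```text
tool_pos: [0.6511, 0.0213, 0.0196]
ee_rot: [-3.141, -0.002, 3.06]
wrist_force: [-4.7, -0.9, 7.4]
tool_pos: [0.6525, 0.0212, 0.0196]
ee_rot: [-3.142, -0.004, 3.06]
wrist_force: [-5.1, 0.5, 8.7]
tool_pos: [0.6538, 0.0211, 0.0196]
ee_rot: [-3.141, -0.004, 3.06]
wrist_force: [-4.7, 0.4, 9.0]
tool_pos: [0.6553, 0.0211, 0.0196]
ee_rot: [-3.142, -0.004, 3.06]
wrist_force: [-4.7, 0.6, 9.1]
```

```bash
g(){ grep -E "pos|wrist"; }; python3 -m pendant '[[0.15,-0.02,0,0,0,0,0.5],[0,0,0,0,0,0,0.5]]'|g; python3 -m pendant '[[0.15,-0.02,0,0,0,0,0.5],[0,0,0,0,0,0,0.5]]'|g;  python3 -m pendant '[[0.15,-0.01,0,0,0,0,0.5],[0,0,0,0,0,0,0.5]]'|g;  python3 -m pendant '[[0.1,-0.01,0,0,0,0,0.5],[0,0,0,0,0,0,0.5]]'|g
```

```text
tool_pos: [0.6568, 0.021, 0.0196]
wrist_force: [-4.7, 0.5, 9.3]
tool_pos: [0.6571, 0.021, 0.0196]
wrist_force: [-9.0, -0.1, 10.8]
tool_pos: [0.6573, 0.021, 0.0195]
wrist_force: [-10.4, 0.4, 13.5]
tool_pos: [0.6575, 0.021, 0.0195]
wrist_force: [-13.7, 0.5, 14.6]
```

```bash
python3 -m pendant '[[0,0,0,0,0,0,0.72],[0,0,0,0,0,0,0.72],[0,0,0,0,0,0,0.72],[0,0,2,0,0,0,0.72],[0,0,4,0,0,0,0.72],[0,0,4,0,0,0,1],[-2,-1.3,2,0,0,0,1],[-3.3,-2.1,0,0,0,1.7,1]]'>/dev/null && python3 -m pendant '[[-3.3,-2.1,0,0,0,2,1],[-3.3,-2.1,0,0,0,2,1],[-3.3,-2.1,0,0,0,2,1],[-3.3,-2.1,0,0,0,2,1],[-3,-2,0,0,0,0,1],[0,0,0,0,0,0,1],[0,0,0,0,0,0,1]]'
python3 - <<'E'
from h import *
ims={n:imaging.snapshot(n) for n in P}
print(fit_case(ims,[.66,.111,-.08])[0],fit_case(ims,[.656,.022,-.08])[0])
E
```

```text
time: 14.1
tool_pos: [0.4479, -0.118, 0.1384]
ee_rot: [3.141, 0.001, -3.056]
wrist_force: [0.4, -0.4, 0.7]
width: 0.0939
finger_force: 0.0
(array([662.4, 111.5]), np.float64(-4.8), np.float64(177.1)) (array([654.9,  21.1]), np.float64(-4.9), np.float64(235.7))
```

```bash
python3 -m pendant '[[-0.5,0.2,-4,0,0,0,1],[0,0,-4,0,0,0,1],[0,0,-2.5,0,0,0,1],[0,0,-1.5,0,0,0,1],[0,0,0,0,0,0,1],[0,0,0,0,0,0,0.5],[0,0,0,0,0,0,0.5],[0,0,0,0,0,0,0.5]]' && python3 -m pendant '[[0,0,0,0,0,0,0.5],[0,0,0,0,0,0,0.5],[0,0,0,0,0,0,0.5]]'
```

```text
time: 15.0
tool_pos: [0.4443, -0.1161, 0.0199]
ee_rot: [-3.14, 0.002, -3.054]
wrist_force: [-0.4, 0.5, 0.0]
width: 0.0737
finger_force: 0.0
time: 15.3
tool_pos: [0.4435, -0.1155, 0.0193]
ee_rot: [3.141, 0.001, -3.054]
wrist_force: [-0.2, 2.5, 2.9]
width: 0.0582
finger_force: 30.0
```

```bash
python3 -m pendant '[[1.78,0.92,0,0,0,-1.62,0.5],[1.78,0.92,0,0,0,-1.62,0.5],[1.78,0.92,0,0,0,-1.62,0.5],[1.78,0.92,0,0,0,-1.62,0.5],[1.78,0.92,0,0,0,-1.62,0.5],[1.78,0.92,0,0,0,-1.62,0.5],[0,0,0,0,0,0,0.5],[0,0,0,0,0,0,0.5]]' && python3 -m pendant '[[1.5,-0.12,0,0,0,0,0.5],[1.5,-0.12,0,0,0,0,0.5],[1.5,-0.12,0,0,0,0,0.5],[1.5,-0.12,0,0,0,0,0.5],[1.5,-0.12,0,0,0,0,0.5],[1.5,-0.12,0,0,0,0,0.5],[0,0,0,0,0,0,0.5],[0,0,0,0,0,0,0.5]]'
```

```text
time: 16.1
tool_pos: [0.5511, -0.0607, 0.0193]
ee_rot: [-3.142, 0.003, 3.061]
wrist_force: [2.0, 0.5, 2.8]
width: 0.058
finger_force: 30.0
time: 16.9
tool_pos: [0.6402, -0.0689, 0.0192]
ee_rot: [-3.141, 0.002, 3.059]
wrist_force: [2.8, -1.2, 2.9]
width: 0.0576
finger_force: 30.0
```

```bash
g(){ grep -E "pos|wrist"; }; python3 -m pendant '[[0.5,0.04,0,0,0,0,0.5],[0,0,0,0,0,0,0.5]]'|g; python3 -m pendant '[[0.2,-0.01,0,0,0,0,0.5],[0,0,0,0,0,0,0.5]]'|g; python3 -m pendant '[[0.2,-0.01,0,0,0,0,0.5],[0,0,0,0,0,0,0.5]]'|g;  python3 -m pendant '[[0.15,-0.01,0,0,0,0,0.5],[0,0,0,0,0,0,0.5]]'|g;  python3 -m pendant '[[0.15,-0.01,0,0,0,0,0.5],[0,0,0,0,0,0,0.5]]'|g
```

```text
tool_pos: [0.6433, -0.0681, 0.0192]
wrist_force: [-2.0, -1.7, 6.3]
tool_pos: [0.6448, -0.068, 0.0192]
wrist_force: [-3.5, -0.9, 7.2]
tool_pos: [0.6466, -0.0679, 0.0192]
wrist_force: [-4.5, -0.7, 7.0]
tool_pos: [0.6479, -0.0679, 0.0193]
wrist_force: [-5.5, 0.6, 7.0]
tool_pos: [0.6494, -0.068, 0.0193]
wrist_force: [-3.1, 0.2, 7.3]
```

```bash
g(){ grep -E "pos|wrist"; }; python3 -m pendant '[[0.15,-0.07,0,0,0,0,0.5],[0,0,0,0,0,0,0.5]]'|g; python3 -m pendant '[[0.15,-0.05,0,0,0,0,0.5],[0,0,0,0,0,0,0.5]]'|g; python3 -m pendant '[[0.15,-0.01,0,0,0,0,0.5],[0,0,0,0,0,0,0.5]]'|g;  python3 -m pendant '[[0.1,-0.01,0,0,0,0,0.5],[0,0,0,0,0,0,0.5]]'|g
```

```text
tool_pos: [0.6505, -0.0683, 0.0193]
wrist_force: [-6.0, 0.3, 8.4]
tool_pos: [0.6506, -0.0683, 0.0192]
wrist_force: [-8.8, 1.5, 9.8]
tool_pos: [0.6508, -0.0683, 0.0191]
wrist_force: [-11.7, 2.3, 11.4]
tool_pos: [0.651, -0.0683, 0.019]
wrist_force: [-14.6, 2.1, 13.1]
```

```bash
python3 -m pendant '[[0,0,0,0,0,0,0.72],[0,0,0,0,0,0,0.72],[0,0,0,0,0,0,0.72],[0,0,2,0,0,0,0.72],[0,0,4,0,0,0,0.72],[0,0,4,0,0,0,1],[-3,2,2,0,0,0,1],[-4,3,0,0,0,0,1]]'>/dev/null && python3 -m pendant '[[-4,3,0,0,0,0,1],[-4,3,0,0,0,0,1],[-4,3,0,0,0,0,1],[-1,4,0,0,0,0,1],[0,4,0,0,0,0,1],[0,4,0,0,0,0,1],[0,0,0,0,0,0,1],[0,0,0,0,0,0,1]]'
python3 - <<'E'
from h import *
ims={n:imaging.snapshot(n) for n in P}
cv2.imwrite("pics/t2.png",ims["top"][:,:,::-1])
for g in([.66,.111,-.08],[.655,.022,-.08],[.648,-.068,-.08]): print(fit_case(ims,g)[0])
gray=cv2.GaussianBlur(cv2.imread("pics/top0.png").astype(np.float32).mean(2),(0,0),1.)
R=np.r_[np.linspace(.02,.12,50),np.linspace(.16,.33,80)]
r=np.array([.588,.0272,np.radians(-4.71)])
f=lambda th,r:np.c_[-R*np.sin(th),.175-R*np.cos(th),0*R+.034]
best=max(((cv2.remap(gray,*[q[None] for q in proj(rpts(r,f(th,r))).astype(np.float32).T],cv2.INTER_CUBIC).mean(),th) for th in np.arange(2.1,2.6,.005)))
th=best[1];print(best, "hinge",rpts(r,[0,.175,0]),"knob",rpts(r,[-.14*np.sin(th),.175-.14*np.cos(th),.074]),proj(rpts(r,[-.14*np.sin(th),.175-.14*np.cos(th),.074])))
E
```

```text
time: 20.3
tool_pos: [0.457, 0.1911, 0.138]
ee_rot: [-3.141, -0.001, 3.062]
wrist_force: [0.6, 0.2, -0.3]
width: 0.0936
finger_force: 0.0
(array([662.4, 111.5]), np.float64(-4.8), np.float64(177.5))
(array([654.9,  21. ]), np.float64(-4.8), np.float64(360.7))
(array([647.5, -68.6]), np.float64(-4.8), np.float64(224.9))
(np.float32(249.47026), np.float64(2.4499999999999926)) hinge [[0.60236968 0.20160904 0.        ]] knob [[0.52223852 0.31640885 0.074     ]] [[143.73565563 195.67902316]]
```

```bash
python3 -m pendant '[[2.2,4.1,0,0,0,0,0.7],[2.2,4.1,0,0,0,0,0.7],[2.1,4.2,0,0,0,0,0.7],[0,0,0,0,0,0,0.7],[0,0,-3,0,0,0,0.7],[0,0,-3,0,0,0,0.7],[0,0,-2.5,0,0,0,0.7],[0,0,0,0,0,0,0.7]]' && python3 -m pendant '[[0,0,0,0,0,0,0.4],[0,0,0,0,0,0,0.15],[0,0,0,0,0,0,0.1],[0,0,0,0,0,0,0.1],[0,0,0,0,0,0,0.1],[0,0,0,0,0,0,0.1]]'
```

```text
time: 21.2
tool_pos: [0.5196, 0.3112, 0.0488]
ee_rot: [-3.136, -0.008, 3.057]
wrist_force: [-2.4, -1.2, -0.4]
width: 0.0654
finger_force: 0.0
time: 21.8
tool_pos: [0.5225, 0.3151, 0.054]
ee_rot: [3.141, 0.0, 3.06]
wrist_force: [-1.5, 7.7, 1.5]
width: 0.0211
finger_force: 3.0
```

```bash
python3 -m pendant '[[0,0,0,0,0,0,0.1],[0,0,0,0,0,0,0.1],[0,0,0,0,0,0,0.1]]'; python3 - <<'E'
import numpy as np
H=np.array([.6023,.2010]);a=np.radians(-4.71)
X=np.array([np.cos(a),np.sin(a)]);Y=np.array([-np.sin(a),np.cos(a)])
ths=np.linspace(2.45,0,18)
p=np.array([H-.14*(np.sin(t)*X+np.cos(t)*Y) for t in ths]);print((p*100).round(2).tolist());print((np.diff(p,axis=0)*100).round(2).tolist())
E
```

```text
time: 22.1
tool_pos: [0.5218, 0.3162, 0.0539]
ee_rot: [3.139, -0.001, 3.06]
wrist_force: [-2.2, 4.9, 3.1]
width: 0.0174
finger_force: 30.0
[[52.22, 31.58], [50.65, 30.31], [49.28, 28.83], [48.14, 27.17], [47.25, 25.36], [46.63, 23.44], [46.3, 21.45], [46.25, 19.44], [46.49, 17.43], [47.01, 15.49], [47.81, 13.64], [48.87, 11.92], [50.16, 10.37], [51.66, 9.03], [53.34, 7.91], [55.16, 7.05], [57.09, 6.46], [59.08, 6.15]]
[[-1.57, -1.27], [-1.37, -1.48], [-1.14, -1.66], [-0.89, -1.81], [-0.62, -1.92], [-0.34, -1.99], [-0.05, -2.02], [0.24, -2.0], [0.53, -1.95], [0.8, -1.85], [1.06, -1.72], [1.29, -1.55], [1.5, -1.35], [1.68, -1.12], [1.82, -0.86], [1.93, -0.59], [1.99, -0.31]]
```

```bash
g(){ grep -E "time|pos|wrist|width"; }; python3 -m pendant '[[-1.57,-1.27,0,0,0,0,0.1],[-1.37,-1.48,0,0,0,0,0.1],[-1.14,-1.66,0,0,0,0,0.1],[-0.89,-1.81,0,0,0,0,0.1],[0,0,0,0,0,0,0.1]]'|g; python3 -m pendant '[[-0.62,-1.92,0,0,0,0,0.1],[-0.34,-1.99,0,0,0,0,0.1],[-0.05,-2.02,0,0,0,0,0.1],[0.24,-2,0,0,0,0,0.1],[0,0,0,0,0,0,0.1]]'|g
```

```text
time: 22.6
tool_pos: [0.4676, 0.252, 0.0538]
wrist_force: [-12.4, 3.5, 7.9]
width: 0.0171
time: 23.1
tool_pos: [0.4647, 0.1706, 0.0539]
wrist_force: [-2.9, -0.9, 4.7]
width: 0.0175
```

```bash
g(){ grep -E "time|pos|wrist|width"; }; python3 -m pendant '[[0.53,-1.75,0,0,0,0,0.1],[0.8,-1.8,0,0,0,0,0.1],[1.06,-1.72,0,0,0,0,0.1],[1.29,-1.55,0,0,0,0,0.1],[0,0,0,0,0,0,0.1]]'|g; python3 -m pendant '[[1.5,-1.35,0,0,0,0,0.1],[1.68,-1.12,0,0,0,0,0.1],[1.82,-0.86,0,0,0,0,0.1],[0,0,0,0,0,0,0.1]]'|g;
```

```text
time: 23.6
tool_pos: [0.5036, 0.1036, 0.0541]
wrist_force: [-1.1, -0.9, 5.3]
width: 0.0171
time: 24.0
tool_pos: [0.5541, 0.0715, 0.0542]
wrist_force: [0.8, -0.2, 5.6]
width: 0.0177
```

```bash
g(){ grep -E "pos|wrist"; }; python3 -m pendant '[[1.6,-0.55,0,0,0,0,0.1],[1.5,-0.3,0,0,0,0,0.1],[0,0,0,0,0,0,0.1]]'|g; python3 -m pendant '[[0.4,-0.05,0,0,0,0,0.1],[0,0,0,0,0,0,0.1]]'|g; python3 -m pendant '[[0.2,-0.02,0,0,0,0,0.1],[0,0,0,0,0,0,0.1]]'|g; python3 -m pendant '[[0.2,-0.02,0,0,0,0,0.1],[0,0,0,0,0,0,0.1]]'|g;  python3 -m pendant '[[0.1,-0.01,0,0,0,0,0.1],[0,0,0,0,0,0,0.1]]'|g
```

```text
tool_pos: [0.5838, 0.0637, 0.0542]
wrist_force: [-0.2, -0.1, 5.2]
tool_pos: [0.5862, 0.0634, 0.0542]
wrist_force: [-1.0, -1.0, 5.8]
tool_pos: [0.5876, 0.0632, 0.0542]
wrist_force: [-0.7, -0.5, 6.0]
tool_pos: [0.5896, 0.0629, 0.0543]
wrist_force: [-1.0, -1.0, 5.7]
tool_pos: [0.5903, 0.0629, 0.0542]
wrist_force: [-1.5, -1.8, 5.6]
```

```bash
g(){ grep -E "pos|wrist"; }; python3 -m pendant '[[0.2,-0.02,0,0,0,0,0.1],[0,0,0,0,0,0,0.1]]'|g; python3 -m pendant '[[0.2,-0.02,0,0,0,0,0.1],[0,0,0,0,0,0,0.1]]'|g; python3 -m pendant '[[0.2,-0.01,0,0,0,0,0.1],[0,0,0,0,0,0,0.1]]'|g
```

```text
tool_pos: [0.5925, 0.0626, 0.0543]
wrist_force: [-1.1, -1.0, 6.1]
tool_pos: [0.5946, 0.0624, 0.0542]
wrist_force: [-1.4, -1.3, 5.2]
tool_pos: [0.5949, 0.0624, 0.0542]
wrist_force: [-6.1, -0.8, 8.4]
```

```bash
g(){ grep -E "pos|wrist"; }; python3 -m pendant '[[0.2,-0.01,0,0,0,0,0.1],[0,0,0,0,0,0,0.1]]'|g; python3 -m pendant '[[0.1,-0.01,0,0,0,0,0.1],[0,0,0,0,0,0,0.1]]'|g; python3 -m pendant '[[0,0,0,0,0,0,0.5],[0,0,0,0,0,0,0.5],[0,0,0,0,0,0,0.5],[0,0,3,0,0,0,0.5],[0,0,4,0,0,0,0.5],[-3,-2,2,0,0,0,0.5],[-4,-3,0,0,0,0,0.5],[-4,-3,0,0,0,0,0.5]]'|g;  python3 -m pendant '[[-4,-4,0,0,0,0,0.5],[0,-4,0,0,0,0,0.5],[0,-4,0,0,0,0,0.5],[0,-4,0,0,0,0,0.5],[0,-4,0,0,0,0,0.5],[0,-4,0,0,0,0,0.5],[0,0,0,0,0,0,0.5],[0,0,0,0,0,0,0.5]]'
python3 - <<'E'
from h import *
ims={n:imaging.snapshot(n) for n in P}
cv2.imwrite("pics/t3.png",ims["top"][:,:,::-1])
a=cv2.resize(ims["top"][110:200,180:425,::-1],None,fx=3.2,fy=3.2,interpolation=cv2.INTER_CUBIC)
b=cv2.resize(ims["side"][160:290,190:345,::-1],None,fx=2.2,fy=2.2,interpolation=cv2.INTER_CUBIC)
c=cv2.resize(ims["top"][190:260,370:440,::-1],None,fx=4,fy=4,interpolation=cv2.INTER_CUBIC)
out=np.zeros((a.shape[0]+b.shape[0],a.shape[1],3),np.uint8);out[:a.shape[0]]=a;out[a.shape[0]:,:b.shape[1]]=b;out[a.shape[0]:a.shape[0]+280,400:680]=c
cv2.imwrite("pics/v3.png",out);print(out.shape)
E
```

```text
tool_pos: [0.5951, 0.0624, 0.0541]
wrist_force: [-9.9, -1.6, 11.1]
tool_pos: [0.5951, 0.0624, 0.0541]
wrist_force: [-12.5, -0.3, 13.0]
tool_pos: [0.4902, -0.0189, 0.1441]
wrist_force: [-0.1, -0.8, -0.1]
time: 27.7
tool_pos: [0.4551, -0.254, 0.1427]
ee_rot: [3.14, -0.001, 3.058]
wrist_force: [-0.1, 0.6, 0.3]
width: 0.0468
finger_force: 0.0
(574, 784, 3)
```

View pics/v3.png

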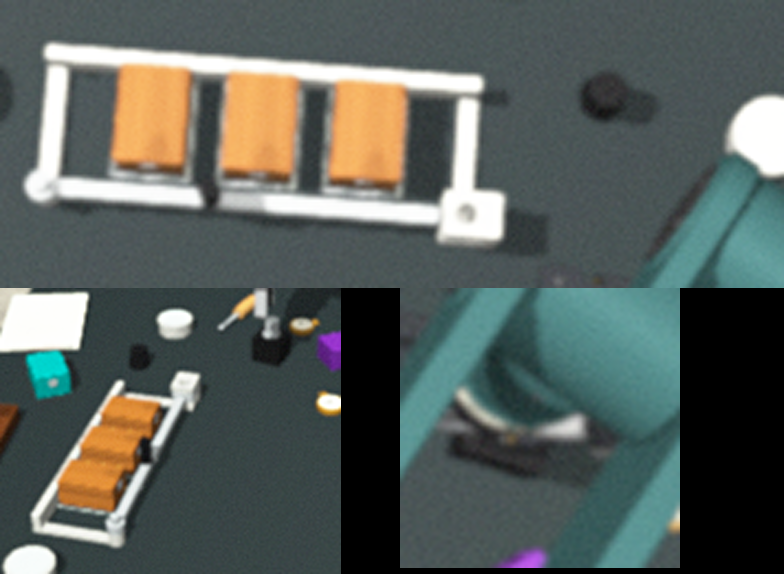

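The view shows all three cases in their bays and the bar shut from hinge to fork, with the lug in the fork. The fork hole is at crop pixel (466,212). Next I'll measure the pin and the hole.

```bash
python3 - <<'E'
from h import *
im=cv2.imread("pics/top0.png").astype(np.float32).mean(2)
t=np.linspace(0,6.28,40)
def circ(x,y,r,z): return proj(np.c_[x+r*np.cos(t),y+r*np.sin(t),0*t+z])
roi=(386,208,28,28); o=im[208:236,386:414]; print(o[8:22,6:22].astype(int))
def cost(p):
    m=soft([np.vstack([circ(p[0],p[1],.015,.046),circ(p[0],p[1],.015,.051)]),np.vstack([circ(p[0],p[1],.012,.051),circ(p[0],p[1],.012,.078)])],roi)
    A=np.c_[m.ravel(),np.ones(m.size)]; s=np.linalg.lstsq(A,o.ravel(),rcond=None); return ((A@s[0]-o.ravel())**2).mean()
g=np.array([.45,-.33])
b=minimize(cost,g,method="Nelder-Mead",options=dict(initial_simplex=g+np.array([[0,0],[.006,0],[0,.006]])));print("pin",b.x,b.fun)
for f in("top0","t3"):
    e=cv2.imread(f"pics/{f}.png").astype(np.float32).mean(2); print(e[171:183,319:334].astype(int))
print("hole",ray((325.2,175.8),.048),"rack",rpts([.588,.0272,np.radians(-4.71)],[0,-.175,0]))
E
```

```text
[[ 54  51  55  57  73  86  86  84  78  80  77  67  58  49  57  59]
 [ 50  55  75 107 140 151 158 157 160 162 155 133  99  66  51  50]
 [ 59  87 133 176 204 215 225 232 237 239 234 212 164 109  69  50]
 [ 79 136 193 219 226 233 244 249 251 252 250 245 223 159  96  58]
 [112 178 227 227 222 237 249 251 252 251 251 251 245 203 131  71]
 [137 210 230 220 217 240 250 251 251 251 251 251 249 228 163  85]
 [149 222 231 208 213 239 251 251 251 250 250 250 249 239 177  94]
 [154 224 230 206 202 235 249 251 251 250 250 250 249 232 164  89]
 [142 222 232 209 196 226 246 251 252 251 251 250 243 205 131  69]
 [133 206 233 218 190 199 228 245 249 250 250 247 225 160  94  47]
 [ 97 168 217 227 207 189 199 222 235 240 233 211 165 107  59  50]
 [ 68 119 174 215 223 220 208 203 203 199 175 144  99  63  41  40]
 [ 55  74 117 159 197 214 215 204 177 145 108  80  56  45  46  48]
 [ 58  53  70  99 130 156 166 160 130 100  68  55  51  43  49  53]]
pin [ 0.45037534 -0.33322406] 243.30158114258313
[[249 254 254 253 253 253 253 253 253 254 254 254 254 254 254]
 [254 254 254 253 253 252 251 251 252 253 253 253
[... 789 characters left out ...]
250 235 226 228 245 252 254 253 254 254 254]
 [253 254 254 250 233 199 178 183 210 238 253 254 254 254 254]
 [252 254 253 243 209 177 169 173 180 219 250 254 254 254 254]
 [251 253 252 237 214 194 185 177 174 209 247 254 254 254 254]
 [251 253 252 241 222 211 201 180 175 214 247 254 254 254 254]
 [252 253 253 247 234 224 214 188 188 228 251 253 253 254 253]
 [253 254 254 253 247 239 231 221 227 247 253 254 253 254 253]
 [253 254 254 254 253 252 251 249 252 254 254 254 254 254 254]
 [253 255 255 254 254 254 254 254 254 254 254 254 254 254 254]
 [249 253 254 254 254 254 254 254 254 254 254 254 254 254 254]]
hole [ 0.57515868 -0.14693107  0.048     ] rack [[ 0.57363032 -0.14720904  0.        ]]
```

```bash
python3 -m pendant '[[-0.1,-4,0,0,0,0,0.5],[-0.2,-4,0,0,0,0,0.5],[0,0,0,0,0,0,0.5],[0,0,-3,0,0,0,0.5],[0,0,-2.5,0,0,0,0.5],[0,0,-2,0,0,0,0.5],[0,0,0,0,0,0,0.5],[0,0,0,0,0,0,0.5]]' && python3 - <<'E'
from h import *
b=cv2.resize(imaging.snapshot("side")[130:230,270:400,::-1],None,fx=6,fy=6,interpolation=cv2.INTER_CUBIC); cv2.imwrite("pics/p.png",b)
E
```

```text
time: 28.6
tool_pos: [0.4528, -0.3324, 0.0688]
ee_rot: [3.141, -0.0, 3.061]
wrist_force: [-0.1, 0.5, 0.7]
width: 0.0472
finger_force: 0.0
```

View pics/p.png

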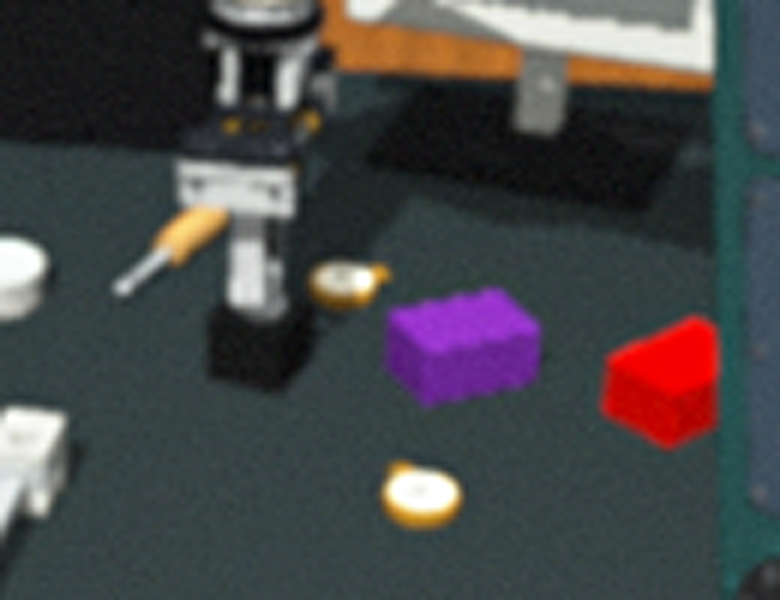

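```bash
python3 - <<'E'
from h import *
f=lambda X:((proj(X,"side")-[270,130]+.5)*6).round(0).tolist()
print("finger near tip ±8",f([[.4528-.008,-.3324+.0236,.058],[.4528+.008,-.3324+.0236,.058],[.4528-.008,-.3324-.0236,.058],[.4528+.008,-.3324-.0236,.058]]))
print("pin cam pos top/collar ±15",f([[.4504,-.3332,.078],[.4354,-.3332,.051],[.4654,-.3332,.051]]))
E
```

```text
finger near tip ±8 [[262.0, 305.0], [238.0, 304.0], [270.0, 272.0], [246.0, 270.0]]
pin cam pos top/collar ±15 [[259.0, 260.0], [280.0, 298.0], [235.0, 295.0]]
```

The side view shows the fingers straddling the pin grip, though its x is uncertain by a few mm. I'll centre it by gripping along y first, then along x after a quarter turn.

```bash
python3 -c "
from h import *;print(robot.get_obs()['joint_positions'])"; python3 -m pendant '[[0,0,-0.2,0,0,0,0.2],[0,0,0,0,0,0,0.2],[0,0,0,0,0,0,0.2],[0,0,0,0,0,0,0.2],[0,0,0,0,0,0,0.2],[0,0,0,0,0,0,0.2]]'
```

```text
[-7.34765897e-01  1.87699389e-01  1.55401525e+00  3.49864439e-04
  1.39813181e+00 -2.22489058e+00]
time: 29.25
tool_pos: [0.4528, -0.3339, 0.0673]
ee_rot: [-3.141, 0.001, 3.059]
wrist_force: [0.3, 0.6, 4.1]
width: 0.0235
finger_force: 30.0
```

```bash
g(){ grep -E "pos|rot|wrist|width"; }; python3 -m pendant '[[0,0,0,0,0,0,0.5],[0,0,0,0,0,0,0.5],[0,0,0,0,0,0,0.5],[0,0,0,0,0,-8,0.5],[0,0,0,0,0,-8,0.5],[0,0,0,0,0,-8,0.5],[0,0,0,0,0,-8,0.5],[0,0,0,0,0,-8,0.5]]'|g; python3 -m pendant '[[0,0,0,0,0,-8,0.5],[0,0,0,0,0,-8,0.5],[0,0,0,0,0,-8,0.5],[0,0,0,0,0,-8,0.5],[0,0,0,0,0,-8,0.5],[0,0,0,0,0,-8,0.5],[0,0,0,0,0,0,0.5],[0,0,0,0,0,0,0.5]]'|g;python3 -m pendant '[[0,0,0,0,0,0,0.2],[0,0,0,0,0,0,0.2],[0,0,0,0,0,0,0.2],[0,0,0,0,0,0,0.2],[0,0,0,0,0,0,0.2],[0,0,0,0,0,0,0.2]]'
```

```text
tool_pos: [0.4522, -0.3338, 0.0661]
ee_rot: [-3.142, -0.001, 2.355]
wrist_force: [-0.6, 0.2, 0.6]
width: 0.0469
tool_pos: [0.4523, -0.3338, 0.0662]
ee_rot: [-3.141, -0.0, 1.526]
wrist_force: [0.2, -0.1, 1.5]
width: 0.0471
time: 31.45
tool_pos: [0.4519, -0.3337, 0.0665]
ee_rot: [-3.14, -0.0, 1.524]
wrist_force: [-2.5, 0.6, 0.9]
width: 0.0231
finger_force: 30.0
```

```bash
g(){ grep -E "time|pos|rot|wrist|width"; }; python3 -m pendant '[[0,0,1,0,0,0,0.2],[0,0,2,0,0,0,0.2],[0,0,2,0,0,0,0.2],[0,0,2,0,0,0,0.2],[0,0,0,0,0,0,0.2]]'|g; python3 -m pendant '[[2.5,3.72,0,0,0,0,0.2],[2.5,3.72,0,0,0,0,0.2],[2.5,3.72,0,0,0,0,0.2],[2.5,3.72,0,0,0,0,0.2],[2.5,3.72,0,0,0,0,0.2],[0,0,0,0,0,0,0.2],[0,0,0,0,0,0,0.2],[0,0,0,0,0,0,0.2]]'|g
python3 - <<'E'
from h import *
b=cv2.resize(imaging.snapshot("side")[145:235,220:340,::-1],None,fx=6,fy=6,interpolation=cv2.INTER_CUBIC)
for z,X in((.048,(.5758,-.1470)),): 
    pass
p=((proj([[.577,-.1474,.048],[.577,-.1474,.066],[.577,-.1474,.11]],"side")-[220,145]+.5)*6).round(0);print(p.tolist())
cv2.imwrite("pics/q.png",b)
E
```

```text
time: 31.95
tool_pos: [0.4546, -0.3353, 0.1407]
ee_rot: [3.135, 0.005, 1.524]
wrist_force: [0.4, 0.4, -1.5]
width: 0.0234
time: 32.75
tool_pos: [0.5768, -0.1484, 0.1357]
ee_rot: [-3.14, 0.0, 1.523]
wrist_force: [-0.0, -0.7, -1.1]
width: 0.0236
[[316.0, 341.0], [315.0, 315.0], [313.0, 251.0]]
```

View pics/q.png

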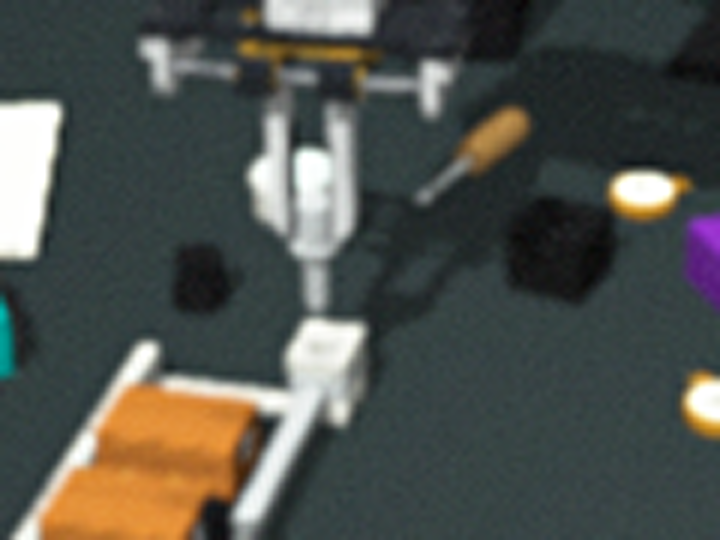

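The pin hangs upright above the fork, with its tip at crop (315,308) and the hole near (322,340). I'll compare the two numerically.

```bash
python3 - <<'E'
from h import *
b=imaging.snapshot("side").astype(np.float32).mean(2)
print("cols",list(range(264,288)))
for v in range(184,212): print(v,b[v,264:288].astype(int))
print(proj([[.577,-.1474,.048],[.5768,-.1484,.078]],"side"))
E
```

```text
cols [264, 265, 266, 267, 268, 269, 270, 271, 272, 273, 274, 275, 276, 277, 278, 279, 280, 281, 282, 283, 284, 285, 286, 287]
184 [ 56  66  92 112 118 157 190 198 188 178 157 164 172 129  71  44  53  55
  59  57  43  39  36  41]
185 [ 61  59  59  81 131 182 197 193 190 186 186 179 140  83  46  50  51  53
  56  50  46  45  40  37]
186 [ 59  57  55  72 125 180 198 199 193 198 197 173 112  62  47  48  55  48
  51  51  41  31  39  37]
187 [ 63  61  60  62  89 129 160 181 188 180 159 122  79  57  55  61  64  57
  60  53  41  38  40  40]
188 [ 63  60  59  59  61  76 111 152 173 153 109  72  58  61  63  58  60  62
  58  57  44  36  41  44]
189 [ 56  64  59  62  55  60 103 159 181 164 108  63  60  59  61  63  59  61
  60  52  37  37  41  51]
190 [ 65  55  63  60  59  66 108 165 189 169 123  67  59  58  60  61  63  62
  59  51  41  38  47  58]
191 [ 62  61  64  66  55  65 106 166 185 171 122  71  60  60  63  60  63  56
  49  41  41  46  57  64]
192 [ 60  59  64  59  57  62 103 164 185 170 121  73  59  60  61  60  61  53
  44  34  44  51  58  60]
193 [ 57  62  62  61  60  60  99 155 187 170 12
[... 1268 characters left out ...]
40  42  54  61  61  63]
206 [ 58  58  66 117 178 213 219 222 218 219 221 222 214 177 126 101  91  53
  38  45  54  65  62  65]
207 [ 55  55  53  93 163 210 218 222 220 221 217 207 197 164 119 108  94  57
  41  52  60  62  61  65]
208 [ 59  55  53  85 157 206 217 218 216 215 210 206 191 162 129 125 102  59
  46  57  59  63  62  60]
209 [121 109  97 105 154 200 215 225 221 207 198 204 197 166 137 131 100  56
  49  59  67  63  65  63]
210 [212 213 201 191 194 214 231 235 233 210 181 194 190 167 141 124  91  57
  53  61  63  61  63  60]
211 [246 247 246 239 231 231 235 237 224 177 158 189 196 176 144 104  77  60
  60  63  66  63  61  61]
[[272.11964898 201.327057  ]
 [271.98609128 194.04468063]]
```

```bash
g(){ grep -E "pos|rot|wrist"; }; python3 -m pendant '[[-0.16,0.08,-0.5,0,0,0,0.2],[0,0,-1,0,0,0,0.2],[0,0,-0.6,0,0,0,0.2],[0,0,0,0,0,0,0.2],[0,0,0,0,0,0,0.2]]'|g; python3 -m pendant '[[0,0,-0.3,0,0,0,0.2],[0,0,0,0,0,0,0.2]]'|g;python3 -m pendant '[[0,0,-0.3,0,0,0,0.2],[0,0,0,0,0,0,0.2]]'|g;python3 -m pendant '[[0,0,-0.3,0,0,0,0.2],[0,0,0,0,0,0,0.2]]'|g
```

```text
tool_pos: [0.5756, -0.147, 0.1149]
ee_rot: [-3.141, -0.0, 1.523]
wrist_force: [-0.7, 0.5, -0.9]
tool_pos: [0.5758, -0.1469, 0.1124]
ee_rot: [3.142, -0.0, 1.524]
wrist_force: [1.0, 1.0, -1.7]
tool_pos: [0.5757, -0.1469, 0.1091]
ee_rot: [-3.141, -0.0, 1.524]
wrist_force: [0.1, -0.5, -1.1]
tool_pos: [0.5756, -0.1469, 0.106]
ee_rot: [-3.141, -0.0, 1.524]
wrist_force: [0.0, 0.5, -1.9]
```

```bash
g(){ grep -E "pos|wrist"; }; python3 -m pendant '[[0,0,-0.3,0,0,0,0.2],[0,0,-0.2,0,0,0,0.2],[0,0,0,0,0,0,0.2]]'|g; python3 -m pendant '[[0,0,-0.4,0,0,0,0.2],[0,0,0,0,0,0,0.2]]'|g;python3 -m pendant '[[0,0,-0.4,0,0,0,0.2],[0,0,0,0,0,0,0.2]]'|g;python3 -m pendant '[[0,0,-0.4,0,0,0,0.2],[0,0,0,0,0,0,0.2]]'|g
```

```text
tool_pos: [0.5756, -0.1469, 0.1009]
wrist_force: [0.2, 0.2, -1.0]
tool_pos: [0.5755, -0.1469, 0.0968]
wrist_force: [-0.4, 0.1, -0.7]
tool_pos: [0.5755, -0.1469, 0.0928]
wrist_force: [-0.5, -0.3, -1.1]
tool_pos: [0.5755, -0.1469, 0.0888]
wrist_force: [0.5, 0.0, -0.8]
```

```bash
g(){ grep -E "pos|wrist"; }; python3 -m pendant '[[0,0,-0.4,0,0,0,0.2],[0,0,-0.3,0,0,0,0.2],[0,0,0,0,0,0,0.2]]'|g; python3 -m pendant '[[0,0,-0.3,0,0,0,0.2],[0,0,-0.3,0,0,0,0.2],[0,0,0,0,0,0,0.2]]'|g;python3 -m pendant '[[0,0,-0.3,0,0,0,0.2],[0,0,0,0,0,0,0.2]]'|g;python3 -m pendant '[[0,0,-0.3,0,0,0,0.2],[0,0,0,0,0,0,0.2]]'|g
```

```text
tool_pos: [0.5755, -0.1468, 0.0817]
wrist_force: [-0.1, -0.3, -0.9]
tool_pos: [0.5755, -0.1469, 0.0758]
wrist_force: [-0.1, -1.3, -0.5]
tool_pos: [0.5756, -0.1469, 0.073]
wrist_force: [1.1, 0.0, -0.9]
tool_pos: [0.5759, -0.147, 0.0705]
wrist_force: [-0.1, 1.2, -1.8]
```

```bash
g(){ grep -E "pos|wrist"; }; python3 -m pendant '[[0,0,-0.15,0,0,0,0.2],[0,0,0,0,0,0,0.2]]'|g; python3 -m pendant '[[0,0,-0.1,0,0,0,0.2],[0,0,0,0,0,0,0.2]]'|g;python3 -m pendant '[[0,0,-0.1,0,0,0,0.2],[0,0,0,0,0,0,0.2]]'|g;python3 -m pendant '[[0,0,-0.1,0,0,0,0.2],[0,0,0,0,0,0,0.2]]'|g
```

```text
tool_pos: [0.5761, -0.1472, 0.0703]
wrist_force: [-1.7, 1.4, 4.7]
tool_pos: [0.5762, -0.1472, 0.0703]
wrist_force: [-2.5, 1.3, 7.9]
tool_pos: [0.5763, -0.1473, 0.0702]
wrist_force: [-3.8, 1.2, 11.4]
tool_pos: [0.5763, -0.1473, 0.0701]
wrist_force: [-6.9, 1.8, 14.3]
```

```bash
g(){ grep -E "time|pos|wrist"; }; python3 -m pendant '[[0,0,0,0,0,0,0.5],[0,0,0,0,0,0,0.5],[0,0,0,0,0,0,0.5],[0,0,3,0,0,0,0.5],[0,0,3,0,0,0,0.2],[0,0,0,0,0,0,0],[0,0,0,0,0,0,0],[0,0,0,0,0,0,0]]'|g; python3 -m pendant '[[0,0,0,0,0,0,0],[0,0,0,0,0,0,0]]'|g; python3 - <<'E'
from h import *
im=imaging.snapshot("side");b=cv2.resize(im[145:235,220:340,::-1],None,fx=6,fy=6,interpolation=cv2.INTER_CUBIC)
t=np.linspace(0,6.28,40)
for r,z in((.015,.048),(.015,.053),(.012,.080)):
    q=(proj(np.c_[.5748+r*np.cos(t),-.146+r*np.sin(t),0*t+z],"side")-[219.5,144.5])*6; cv2.polylines(b,[q.astype(np.int32)],True,(0,0,255),1)
cv2.imwrite("pics/e.png",b)
E
```

```text
time: 37.45
tool_pos: [0.5749, -0.1467, 0.124]
wrist_force: [-0.1, 0.5, -0.2]
time: 37.65
tool_pos: [0.5751, -0.1467, 0.1244]
wrist_force: [-0.2, -0.2, -0.4]
```

View pics/e.png

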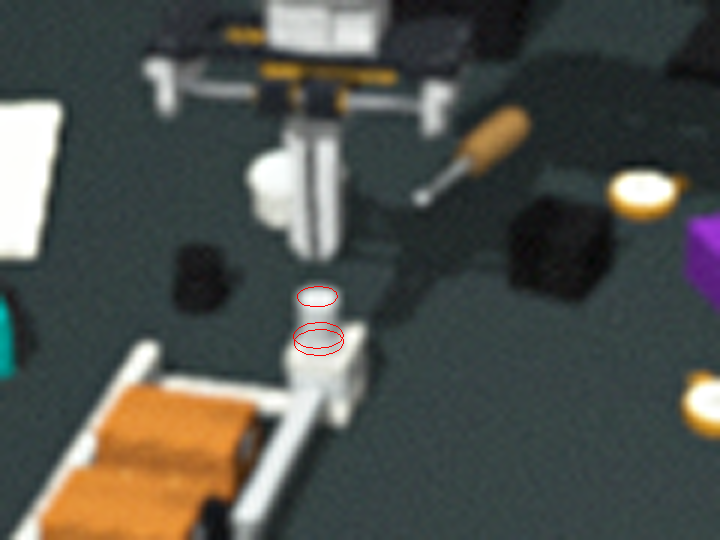

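The pin matches the seated outline, with its collar on the fork. I'll confirm by touching its head from above, expecting contact at TCP z ≈ 0.091.

```bash
g(){ grep -E "pos|wrist"; }; python3 -m pendant '[[0,0,-1.6,0,0,0,0],[0,0,-1.2,0,0,0,0],[0,0,0,0,0,0,0],[0,0,0,0,0,0,0]]'|g; python3 -m pendant '[[0,0,-0.2,0,0,0,0],[0,0,-0.2,0,0,0,0],[0,0,0,0,0,0,0]]'|g;python3 -m pendant '[[0,0,-0.2,0,0,0,0],[0,0,0,0,0,0,0]]'|g;python3 -m pendant '[[0,0,-0.2,0,0,0,0],[0,0,0,0,0,0,0]]'|g
```

```text
tool_pos: [0.5755, -0.1469, 0.0974]
wrist_force: [-0.5, -0.1, -0.1]
tool_pos: [0.5759, -0.147, 0.0942]
wrist_force: [0.8, 0.9, 0.0]
tool_pos: [0.5766, -0.1472, 0.0932]
wrist_force: [-0.3, -0.9, 3.4]
tool_pos: [0.5769, -0.1474, 0.0931]
wrist_force: [-3.0, 1.1, 9.7]
```

```bash
g(){ grep -E "pos|wrist|time"; }; python3 -m pendant '[[0,0,-0.3,0,0,0,0],[0,0,-0.2,0,0,0,0],[0,0,0,0,0,0,0]]'|g; python3 -m pendant '[[0,0,3,0,0,0,0],[-4,-1,0,0,0,0,0],[-4,-1,0,0,0,0,0],[0,0,-4,0,0,0,0],[0,0,-4,0,0,0,0],[0,0,-2,0,0,0,0],[0,0,0,0,0,0,0],[0,0,0,0,0,0,0]]'|g
```

```text
time: 39.1
tool_pos: [0.5774, -0.1476, 0.0928]
wrist_force: [-8.3, 1.9, 24.3]
time: 39.9
tool_pos: [0.4955, -0.1669, 0.0145]
wrist_force: [0.5, -0.4, 0.1]
```

```bash
g(){ grep -E "pos|wrist"; }; python3 -m pendant '[[0,0,-0.1,0,0,0,0],[0,0,0,0,0,0,0]]'|g; python3 -m pendant '[[0,0,-0.1,0,0,0,0],[0,0,0,0,0,0,0]]'|g;python3 -m pendant '[[0,0,-0.1,0,0,0,0],[0,0,0,0,0,0,0]]'|g;python3 -m pendant '[[0,0,-0.1,0,0,0,0],[0,0,0,0,0,0,0]]'|g
```

```text
tool_pos: [0.496, -0.167, 0.0142]
wrist_force: [0.4, 0.8, 0.5]
tool_pos: [0.4959, -0.167, 0.0131]
wrist_force: [-0.3, -0.4, -0.3]
tool_pos: [0.4958, -0.1669, 0.0119]
wrist_force: [0.2, -0.3, 1.0]
tool_pos: [0.496, -0.1671, 0.0113]
wrist_force: [0.3, -0.6, 2.6]
```

```bash
g(){ grep -E "pos|wrist|time"; }; python3 -m pendant '[[0,0,4,0,0,0,0],[0,0,4,0,0,0,0],[-1.1,-4.2,0,0,0,0,0],[-1.1,-4.2,0,0,0,0,0],[-1.1,-4.2,0,0,0,0,0],[-1.1,-4.1,0,0,0,0,0],[0,0,-3,0,0,0,0],[0,0,0,0,0,0,0]]'|g;  python3 -m pendant '[[0,0,0,0,0,0,0],[0,0,0,0,0,0,0]]'|g; python3 - <<'E'
from h import *
im=imaging.snapshot("top");cv2.imwrite("pics/t5.png",im[:,:,::-1])
b=im.astype(np.float32).mean(2)
print(b[166:184,316:338].astype(int))
E
```

```text
time: 41.5
tool_pos: [0.4498, -0.3343, 0.0579]
wrist_force: [0.6, 0.5, -0.0]
time: 41.7
tool_pos: [0.4524, -0.3333, 0.0618]
wrist_force: [0.4, 0.3, 0.0]
[[ 59  61  60  72  93 173 247 254 254 254 254 231 140  84  73  79  77  81
   82  80  80  81]
 [ 52  52  62  76  93 175 244 254 254 254 254 230 134  81  77  79  78  81
   80  80  85  82]
 [ 51  55  75 107 136 192 247 254 254 254 253 226 143  96  90  93  88  88
   83  87  83  80]
 [ 55  67 116 178 211 234 251 253 253 253 253 240 202 178 168 157 155 151
  140 131 115  94]
 [ 55  80 161 234 251 253 253 253 253 253 253 252 249 248 243 239 236 235
  230 214 182 134]
 [ 70 109 192 250 255 254 253 252 252 252 253 253 254 254 254 254 254 254
  254 252 234 174]
 [ 87 138 221 253 254 253 252 250 250 252 252 253 253 253 253 253 254 254
  254 255 249 191]
 [117 158 230 252 253 253 251 251 251 252 252 252 252 251 252 253 253 254
  254 254 246 183]
 [181 193 235 252 253 251 251 251 252 253 253 252 252 250 246 247 251 253
  253 254 239 169]
 [234 223 237 251 251 249 250 252 252 253 252 252 252 250 242 235 240 244
  247 249 227 154]
 [245 231 235 247 248 243 248 251 252 253 252 252 252 250 242 228 226 226
  231 230 196 129]
 [245 226 227 244 245 240 245 251 252 252 252 252 252 250 242 228 221 221
  222 215 169 109]
 [237 219 226 245 247 237 239 249 252 252 252 252 252 250 237 222 220 219
  219 206 164 105]
 [200 199 231 249 249 242 235 242 250 252 252 252 249 242 225 216 219 220
  221 207 163  99]
 [140 179 235 252 252 249 241 235 239 244 247 243 237 223 213 213 220 221
  221 208 163 102]
 [117 185 238 253 254 253 249 239 229 226 226 223 218 215 215 218 222 223
  223 206 162  96]
 [126 194 235 249 253 252 247 241 232 227 222 219 221 220 220 219 222 222
  219 204 154  92]
 [138 196 218 221 223 224 218 218 210 203 198 200 213 221 211 202 204 206
  202 189 145  92]]
```

Head looks centred over the fork. I'll tap the stand top (46 mm, expected contact at TCP z 0.057) to settle the height bias.

```bash
g(){ grep -E "pos|wrist"; }; python3 -m pendant '[[0,0,-0.2,0,0,0,0],[0,0,0,0,0,0,0]]'|g; python3 -m pendant '[[0,0,-0.1,0,0,0,0],[0,0,0,0,0,0,0]]'|g;python3 -m pendant '[[0,0,-0.1,0,0,0,0],[0,0,0,0,0,0,0]]'|g;python3 -m pendant '[[0,0,-0.1,0,0,0,0],[0,0,0,0,0,0,0]]'|g;python3 -m pendant '[[0,0,-0.1,0,0,0,0],[0,0,0,0,0,0,0]]'|g
```

```text
tool_pos: [0.4522, -0.3335, 0.0594]
wrist_force: [-0.1, -0.4, 0.3]
tool_pos: [0.4519, -0.3338, 0.058]
wrist_force: [0.3, -0.1, -0.3]
tool_pos: [0.4519, -0.3341, 0.0572]
wrist_force: [-0.6, 0.1, 0.9]
tool_pos: [0.452, -0.3341, 0.0569]
wrist_force: [-0.1, 1.1, 4.1]
tool_pos: [0.4521, -0.3341, 0.0566]
wrist_force: [-1.5, 2.3, 7.9]
```

```bash
g(){ grep -E "time|pos|wrist|width"; }; python3 -m pendant '[[0,0,4,0,0,0,0.5],[0,0,3,0,0,0,0.5],[2.47,3.74,0,0,0,0,0.5],[2.47,3.74,0,0,0,0,0.5],[2.47,3.74,0,0,0,0,0.5],[2.47,3.74,0,0,0,0,0.5],[2.47,3.74,0,0,0,0,0.5],[0,0,0,0,0,0,0.5]]'|g; python3 -m pendant '[[0,0,0,0,0,0,0.5],[0,0,-2.5,0,0,0,0.5],[0,0,-2,0,0,0,0.5],[0,0,0,0,0,0,0.5],[0,0,0,0,0,0,0.5]]'|g
python3 - <<'E'
from h import *
print(ray((325.8,175),.08),ray((325.4,176.05),.048))
E
```

```text
time: 43.55
tool_pos: [0.5774, -0.1422, 0.1243]
wrist_force: [-0.4, 0.4, -0.2]
width: 0.0472
time: 44.05
tool_pos: [0.5745, -0.1483, 0.0798]
wrist_force: [1.1, -1.0, 0.1]
width: 0.0472
[ 0.5710503  -0.14464208  0.08      ] [ 0.57449235 -0.14744033  0.048     ]
```

```bash
g(){ grep -E "time|pos|wrist|width"; }; python3 -m pendant '[[0.05,0.1,-0.8,0,0,0,0.5],[0,0,0,0,0,0,0.5],[0,0,0,0,0,0,0.2],[0,0,0,0,0,0,0.2],[0,0,0,0,0,0,0.2],[0,0,0,0,0,0,0.2],[0,0,0,0,0,0,0.2],[0,0,0,0,0,0,0.2]]'|g; python3 -m pendant '[[-0.1,0,0.15,0,0,0,0.2],[0,0,0,0,0,0,0.2]]'|g;python3 -m pendant '[[-0.1,0,-0.15,0,0,0,0.2],[0,0,0,0,0,0,0.2]]'|g;python3 -m pendant '[[0,0,-0.1,0,0,0,0.2],[0,0,-0.1,0,0,0,0.2],[0,0,0,0,0,0,0.2]]'|g
```

```text
time: 44.85
tool_pos: [0.5757, -0.1461, 0.0724]
wrist_force: [-1.2, -0.7, 3.0]
width: 0.0231
time: 45.05
tool_pos: [0.5749, -0.1458, 0.0732]
wrist_force: [-0.0, -0.7, -2.0]
width: 0.0234
time: 45.25
tool_pos: [0.5744, -0.146, 0.0724]
wrist_force: [1.4, 0.1, 1.2]
width: 0.0231
time: 45.55
tool_pos: [0.5747, -0.1461, 0.0723]
wrist_force: [-1.3, 1.1, 8.6]
width: 0.0231
```

```bash
g(){ grep -E "pos|wrist"; }; python3 -m pendant '[[0,0,0.25,0,0,0,0.2],[-0.15,0,0,0,0,0,0.2],[0,0,0,0,0,0,0.2]]'|g; python3 -m pendant '[[0,0,-0.15,0,0,0,0.2],[0,0,-0.15,0,0,0,0.2],[0,0,0,0,0,0,0.2]]'|g;python3 -m pendant '[[0,0,0.25,0,0,0,0.2],[-0.15,0,0,0,0,0,0.2],[0,0,0,0,0,0,0.2]]'|g; python3 -m pendant '[[0,0,-0.15,0,0,0,0.2],[0,0,-0.15,0,0,0,0.2],[0,0,0,0,0,0,0.2]]'|g
```

```text
tool_pos: [0.5724, -0.146, 0.0724]
wrist_force: [-0.1, 0.1, 0.7]
tool_pos: [0.5728, -0.1462, 0.0722]
wrist_force: [-3.1, 1.3, 11.2]
tool_pos: [0.5714, -0.1461, 0.0724]
wrist_force: [1.1, 0.2, 3.8]
tool_pos: [0.5718, -0.1463, 0.0721]
wrist_force: [-2.4, 1.0, 12.4]
```

```bash
g(){ grep -E "time|pos|wrist"; }; python3 -m pendant '[[0,0,0.25,0,0,0,0.2],[0.25,-0.05,0,0,0,0,0.2],[0,0,-0.25,0,0,0,0.2],[0,0,-0.05,0,0,0,0.2],[0,0,0,0,0,0,0.2]]'|g; python3 -m pendant '[[0,0,0,0,0,0,0.5],[0,0,0,0,0,0,0.5],[0,0,0,0,0,0,0.5],[0,0,3,0,0,0,0.5],[0,0,2,0,0,0,0],[0,0,0,0,0,0,0],[0,0,0,0,0,0,0],[0,-2.65,0,0,0,0,0]]'|g; python3 -m pendant '[[0,0,0,0,0,0,0],[0,0,0,0,0,0,0],[0,0,-3,0,0,0,0],[0,0,-2.2,0,0,0,0],[0,0,0,0,0,0,0],[0,0,0,0,0,0,0]]'|g
```

```text
time: 47.25
tool_pos: [0.5727, -0.1466, 0.0719]
wrist_force: [-6.2, 1.6, 18.1]
time: 48.05
tool_pos: [0.5725, -0.1703, 0.1162]
wrist_force: [0.1, -0.6, -0.3]
time: 48.65
tool_pos: [0.5729, -0.1722, 0.0658]
wrist_force: [-0.1, -0.2, 1.3]
```

```bash
g(){ grep -E "time|pos|wrist"; }; python3 -m pendant '[[0,-0.1,-0.2,0,0,0,0],[0,0,0,0,0,0,0]]'|g; python3 -m pendant '[[0,0,-0.2,0,0,0,0],[0,0,0,0,0,0,0]]'|g;python3 -m pendant '[[0,0,-0.1,0,0,0,0],[0,0,0,0,0,0,0]]'|g;python3 -m pendant '[[0,0,-0.1,0,0,0,0],[0,0,0,0,0,0,0]]'|g;python3 -m pendant '[[0,0,-0.1,0,0,0,0],[0,0,0,0,0,0,0]]'|g
```

```text
time: 48.85
tool_pos: [0.5741, -0.1742, 0.0659]
wrist_force: [0.2, 0.5, 0.4]
time: 49.05
tool_pos: [0.5735, -0.1741, 0.0629]
wrist_force: [-0.7, 0.4, -0.4]
time: 49.25
tool_pos: [0.5733, -0.174, 0.0614]
wrist_force: [0.2, 0.1, -0.6]
time: 49.45
tool_pos: [0.5732, -0.1739, 0.0603]
wrist_force: [-0.4, -0.6, 0.6]
time: 49.65
tool_pos: [0.5733, -0.174, 0.0594]
wrist_force: [-0.3, -0.2, -0.3]
```

```bash
g(){ grep -E "pos|wrist"; }; python3 -m pendant '[[0,0,-0.1,0,0,0,0],[0,0,0,0,0,0,0]]'|g; python3 -m pendant '[[0,0,-0.1,0,0,0,0],[0,0,0,0,0,0,0]]'|g;python3 -m pendant '[[0,0,-0.1,0,0,0,0],[0,0,0,0,0,0,0]]'|g
```

```text
tool_pos: [0.5734, -0.174, 0.0593]
wrist_force: [-0.7, 0.2, 3.5]
tool_pos: [0.5734, -0.174, 0.0592]
wrist_force: [-2.5, 0.5, 6.7]
tool_pos: [0.5734, -0.1741, 0.0592]
wrist_force: [-4.2, 2.1, 11.1]
```

```bash
g(){ grep -E "time|pos|wrist"; }; python3 -m pendant '[[0,0,4,0,0,0,0],[0,0.9,0,0,0,0,0],[0,1.8,0,0,0,0,0],[0,0,0,0,0,0,0],[0,0,-0.5,0,0,0,0],[0,0,0,0,0,0,0]]'|g; python3 -m pendant '[[0,0,-0.1,0,0,0,0],[0,0,0,0,0,0,0]]'|g;python3 -m pendant '[[0,0,-0.1,0,0,0,0],[0,0,0,0,0,0,0]]'|g;python3 -m pendant '[[0,0,-0.1,0,0,0,0],[0,0,0,0,0,0,0]]'|g
```

```text
time: 50.85
tool_pos: [0.5747, -0.1476, 0.0934]
wrist_force: [-0.4, -1.4, 9.6]
time: 51.05
tool_pos: [0.575, -0.148, 0.0933]
wrist_force: [-1.7, -0.3, 12.5]
time: 51.25
tool_pos: [0.5751, -0.1482, 0.0933]
wrist_force: [-2.5, -0.1, 14.3]
time: 51.45
tool_pos: [0.5752, -0.1483, 0.0931]
wrist_force: [-3.3, 0.3, 18.2]
```

```bash
g(){ grep -E "time|pos|wrist|width"; }; python3 -m pendant '[[0,0.1,2.5,0,0,0,0.5],[0,0,0,0,0,0,0.5],[0,0,-2,0,0,0,0.5],[0,0,-2,0,0,0,0.5],[0,0,0,0,0,0,0.3],[0,0,0,0,0,0,0.2],[0,0,0,0,0,0,0.2],[0,0,0,0,0,0,0.2]]'|g; python3 -m pendant '[[0,0,0,0,0,0,0.2],[0,0,0,0,0,0,0.2],[0,0,0.2,0,0,0,0.2],[0,0.2,0,0,0,0,0.2],[0,0,0,0,0,0,0.2]]'|g; python3 -m pendant '[[0,0,-0.2,0,0,0,0.2],[0,0,-0.2,0,0,0,0.2],[0,0,0,0,0,0,0.2]]'|g
```

```text
time: 52.25
tool_pos: [0.5726, -0.1459, 0.0723]
wrist_force: [-1.2, -1.8, 3.7]
width: 0.0235
time: 52.75
tool_pos: [0.5734, -0.1448, 0.075]
wrist_force: [1.2, -3.7, -2.3]
width: 0.0235
time: 53.05
tool_pos: [0.5738, -0.1448, 0.0723]
wrist_force: [0.2, -4.6, 2.0]
width: 0.0235
```

```bash
g(){ grep -E "time|pos|wrist"; }; python3 -m pendant '[[0,0,0.3,0,0,0,0.2],[0,-0.2,0,0,0,0,0.2],[0,-0.1,0,0,0,0,0.2],[0,0,-0.3,0,0,0,0.2],[0,0,-0.1,0,0,0,0.2],[0,0,0,0,0,0,0.2]]'|g; python3 -m pendant '[[0,0,0.3,0,0,0,0.2],[0,-0.2,0,0,0,0,0.2],[0,0,-0.3,0,0,0,0.2],[0,0,0,0,0,0,0.2]]'|g
```

```text
time: 53.65
tool_pos: [0.5735, -0.1462, 0.0723]
wrist_force: [-2.5, 1.0, 6.9]
time: 54.05
tool_pos: [0.5737, -0.149, 0.0723]
wrist_force: [-2.2, 0.2, 8.4]
```

Every position in the hole bottoms out at the same height, so the pin is down on its physical stop. I'll centre it, release, back off and check.

```bash
g(){ grep -E "time|pos|wrist|width"; }; python3 -m pendant '[[0,0.2,0.3,0,0,0,0.2],[0,0,-0.3,0,0,0,0.2],[0,0,-0.2,0,0,0,0.2],[0,0,0,0,0,0,0.5],[0,0,0,0,0,0,0.5],[0,0,0,0,0,0,0.5],[0,0,3,0,0,0,0.5],[0,0,4,0,0,0,0.5]]'|g; python3 -m pendant '[[0,0,3,0,0,0,0.5],[-4,-2,0,0,0,0,0.5],[-4,-2,0,0,0,0,0.5],[-4,-2,0,0,0,0,0.5],[-4,-2,0,0,0,0,0.5],[-4,-2,0,0,0,0,0.5],[0,0,0,0,0,0,0.5],[0,0,0,0,0,0,0.5]]'|g
python3 - <<'E'
from h import *
ims={n:imaging.snapshot(n) for n in P}
for g in([.66,.111,-.08],[.655,.022,-.08],[.648,-.068,-.08]): print(fit_case(ims,g)[0])
a=cv2.resize(ims["top"][110:195,180:345,::-1],None,fx=4.8,fy=4.8,interpolation=cv2.INTER_CUBIC)[:, :790]
b=cv2.resize(ims["side"][185:225,245:300,::-1],None,fx=4.5,fy=4.5,interpolation=cv2.INTER_CUBIC)
c=cv2.resize(ims["side"][140:300,180:420,::-1],None,fx=1.15,fy=1.15)
out=np.zeros((600,790,3),np.uint8);out[:a.shape[0]]=a
h=a.shape[0];out[h:h+180,:b.shape[1]]=b;out[h:h+184,300:576]=c[:184,:276]
cv2.imwrite("pics/fin.png",out)
E
```

```text
time: 54.85
tool_pos: [0.5711, -0.1461, 0.135]
wrist_force: [0.8, -0.6, -0.5]
width: 0.0466
time: 55.65
tool_pos: [0.3729, -0.2472, 0.1681]
wrist_force: [0.6, 0.6, 0.2]
width: 0.0469
(array([662.5, 111.6]), np.float64(-4.5), np.float64(177.2))
(array([654.9,  21. ]), np.float64(-4.8), np.float64(361.2))
(array([647.4, -68.6]), np.float64(-4.8), np.float64(225.3))
```

View pics/fin.png

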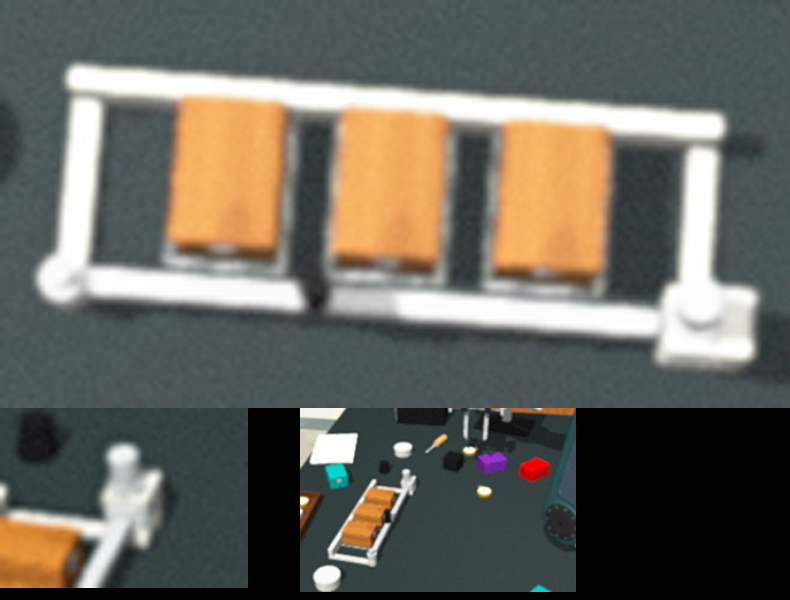

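The final view shows three cases square in their bays against the rail and the bar shut. The pin head is over the fork at about (700,303), and nothing else has moved.

```bash
python3 -c "
from bench import robot
print(robot.close_job())"
```

```text
the job is handed in; nothing more can be done
None
```

The job is handed in at about 56 s: the three cases are square in their bays against the rail, the bar was shut before the pin went in, and the pin is down to a hard stop, though its head measured about 2 mm higher than the stated seated height, so I can't confirm the collar is fully on the fork.

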